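# Fit the back panel into a counter display

### The arm

A 6-joint arm with a two-finger parallel gripper is mounted at the origin on the work surface. World frame = base frame: x ahead of the robot, y to its left, z up, the work surface at z = 0. Lengths are in m, angles in rad, forces in N, time in s.
With the tool pointing down it reaches from about 0.225 to 0.875 m from the base axis. Payload 3.4 kg.
Tool frame: the origin (TCP) lies at the very end of the fingers, on their centre line; the grasp point (between the pads) lies 19 mm behind it; y points along the fingers, x is the direction in which the jaws open and shut, and the axes are right-handed (so a half turn about y gives the same grasp; the last joint's range is limited). The gripper opens to 85 mm and grips with 20 to 120 N. Pads are 22 mm wide; open, the fingers measure 114 mm over their backs; the gripper's body (76 mm by 85 mm) begins 54 mm behind the grasp point. The pads swing forward as they close: fully open they stand 13 mm farther back than shut.
Start: joints at [1.01, 0.276, 1.505, -0, 1.361, -0.121], TCP at [0.245, 0.52, 0.231] pointing down, gripper open.
Joint ranges: [-2.89, 2.89], [-0.75, 2.08], [0.22, 2.7], [-1.18, 4.32], [0.11, 2.71], [-2.7, 2.7]. Speed limits (rad/s): [2.57, 2.57, 3.14, 3.14, 3.14, 3.14].

### API

Orientations are given as [roll, pitch, yaw] about the fixed x, y, z axes, in that order (R = Rz(yaw) Ry(pitch) Rx(roll)).
In Python, from bench import robot gives the robot as it stands. The module is installed in compiled form; this text tells all that it offers.
- The arm moves only by the shell command python3 -m jog 'ROWS' [FORCE]. ROWS is JSON, a list of rows, each a list of 7 numbers: the shift along the tool's x, y, z in m, then the turn, a rotation vector about the tool's x, y, z in degrees, then the gripper's target within -1 to 1 (shut at 1, half-way at 0, fully open at -1). A call has exactly 5 rows; each row shifts and turns the commanded pose from where the row before left it, along the tool's axes as they then stand; what a row does not reach is not made up. A row lasts 1/8 s, in which the tool goes at most 62.5 mm and 10.7 degrees, less where a joint would pass 70% of its speed; a pose out of reach is approached as far as the arm can. A call with a gripper value outside its range is refused whole. The fingers move at their own pace and stop on an object; FORCE is the grip in N (left out, the last holds). Time passes only in rows, so rows that do not move let the fingers close, or fill a call up. It gives the time, the measured TCP pose, the force and the opening at its end, in the units of the state.
- robot.sense(): the state, without advancing time (a new reading comes with each control period).
- robot.get_image(name): name is "scene" or "side" or "wrist"; returns the picture (480x640x3 uint8, red, green, blue); there is no depth.
- robot.camera_model(name): a dict with "fx", "fy", "cx", "cy" (pixels), "rvec" (rotation vector, rad) and "tvec" (3), from world to camera coordinates, as OpenCV has them; the wrist camera has in their place "mount" (4x4, takes a point from camera to tool coordinates, whose origin is the TCP and whose axes are the tool frame's). Camera axes: x right, y down, z forward; pixel columns grow to the right and rows downward; lengths in m; the calibration is good to about 2 mm. The wrist camera is an equidistant fisheye: a pixel r from the principal point sees the ray r / f radians off the axis. A picture is of the moment at which its call begins: read the wrist's pose just before it. camera_model takes no time and is no camera call.
- robot.close_job(): hands the job in, once; it reports no verdict.
The state is a dict: "time": time; "q": joint angles; "dq": joint speeds; "tau": joint torques, N m; "tool_pos": TCP position; "ee_rot": TCP orientation; "force": force on the tool from outside, world axes, zero at the start; "wrist_torque": the same for the moment, N m; "gripper_width": finger opening in m.
Only numpy, scipy, OpenCV 4.12 (cv2) and the standard library are available. Lean on these libraries where they do the work, as an engineer would, in place of code of your own. Each camera call takes 0.05 s, during which the arm holds its last target. There are 200 camera calls.

### The job

Fit the flat plywood back panel into the perfume counter display. Pick it up from the table, lean it on the sloped wooden rest with its narrow tab up and let go, then take it up again and slide it down between the two grooved posts, tab still up, until its foot sits fully home on the display's base board; leave it standing there. Leave the other things standing where they are.

Things in the scene. Friction and masses are not known exactly. Their poses are not given: they have to be found in the camera images.
- panel: flat plywood panel, 10 mm thick, 110 mm long: a 60 mm wide, 90 mm long body, then a centred tab 40 mm wide, 20 mm long. Starts lying flat, tab roughly away from the robot. Origin: centre of the 110 mm length and of the width, on the face underneath at the start; x along the length towards the tab, y across the width, z through the thickness (up at the start)
- panel_foot (a point): centre of the panel's wide foot edge, mid thickness (-55, 0, 5 mm in the panel's frame); same axes as the panel
- panel_tab (a point): centre of the end of the panel's tab, mid thickness (55, 0, 5 mm in the panel's frame); same axes as the panel
- rest: fixed wooden rest like a lectern facing the robot: base 100 x 70 x 12 mm; back 36 mm wide, 65 mm up the slope, 10 mm thick, 60 deg from the table; ledge at its foot 18 mm out, square to it. Origin: centre of underside; x horizontal, away from robot; z up. Down the slope is (-0.5, 0, -0.866), out of its face (-0.866, 0, 0.5). A panel on it shows 45 mm above the back
- rest_ledge (a point): middle of the inner corner where the rest's ledge meets its sloping face, 24 mm above the table (-12, 0, 24 mm in the rest's frame); same axes as the rest
- stand: fixed display: pale base board 130 x 130 x 18 mm, two dark posts, tops 78 mm above the table, with grooves facing each other: 12 mm wide (panel 10), 63 mm from bottom to bottom (panel 60), flared in the top 6 mm; 47 mm open between the posts' lips (28 mm deep over both). Two 68 mm bottles stand on its far side. Origin: centre of underside; x across the slot, away from robot; y along the slot; z up
- stand_slot (a point): centre of the slot's floor, between the posts on top of the board, 18 mm above the table (-30, 0, 18 mm in the display's frame); x across the slot's 12 mm, y along its 63 mm, z up. The panel stands here on its foot when home
- flacon_a: small round amber bottle with brass cap, 32 mm across, 68 mm tall, loose, on the display's board; leave it. Origin: centre of its underside
- flacon_b: another like flacon_a, to the right of it; leave it. Origin: centre of its underside
- beaker: clear plastic cup, 96 mm across, 110 mm tall; leave it. Origin: centre of its underside
- carton: white carton 85 x 85 x 120 mm tall; leave it. Origin: centre of its underside
- spool: spool of gilt thread on a dark round foot, 100 mm across, 147 mm tall; leave it. Origin: centre of its underside
- spatula: spatula 150 mm long lying on the table; leave it. Its x runs along its length
- flask: green glass bottle, 52 mm across, 120 mm tall; leave it. Origin: centre of its underside
- dish: flat white plastic dish, 96 mm across, 16 mm high; leave it. Origin: centre of its underside
Mind the look-alikes: they are no part of the job. Of the things shaped like the panel, the plywood one is meant.

How it is judged:
On the way:
1. the panel leans on the sloped rest, tab up, foot on the ledge, let go (distance between panel_foot and rest_ledge below 0.025 m and z of panel_tab in the frame of rest_ledge above 0.075 m and contact force between panel and rest above 0.05 N and contact force between panel and the fingers below 0.05 N and linear speed of panel below 0.02 m/s), for 0.2 s.
At the end, for the whole second after the job is handed in: The panel stands in the grooves, tab up, released and at rest: its foot edge within 4 mm of the slot's floor in height and of the slot's centre across it, within 5 mm along the slot, its tab end more than 104 mm above the slot's floor, its face square to the slot within 0.12 rad (x of panel_foot in the frame of stand_slot between -0.004 and 0.004 m and y of panel_foot in the frame of stand_slot between -0.005 and 0.005 m and z of panel_foot in the frame of stand_slot between -0.004 and 0.004 m and z of panel_tab in the frame of stand_slot above 0.104 m and angle between the z axis of panel and the x axis of stand_slot, either way round below 0.12 rad and linear speed of panel below 0.03 m/s and contact force between panel and the fingers below 0.05 N); the robot touches nothing.
It fails at once if a small bottle on the display is pushed more than 20 mm or knocked over (distance of any of flacon_a, flacon_b from where it was at the start of the episode above 0.02 m or angle between any of flacon_a, flacon_b's own z axis and vertical above 0.5 rad).
It fails at once if another bystander (beaker, carton, spool, spatula, flask, dish) is pushed more than 30 mm or knocked over (distance of any of beaker, carton, spool, spatula, flask, dish from where it was at the start of the episode above 0.03 m or angle between any of beaker, carton, spool, flask, dish's own z axis and vertical above 0.5 rad).
It also fails if it takes over 67 s, if anything falls off the work surface, if the arm or the gripper's body presses on something with over 40 N, if the wrist force passes 120 N, or if a joint passes its speed limit or range.

## Working session

There is one attempt and no reset: what is moved stays moved. The work goes in short steps, Python scripts to look and compute and a shell command to move; the robot and the scene stay as the last step left them, time stands still between calls to the robot, and variables do not carry over. Pictures are saved under pics/ and viewed, about 8 in all and at most 12, crops included, and the job is handed in when it is done.

```bash
mkdir -p pics; cat > h.py <<'E'
import numpy as np, cv2
from scipy.spatial.transform import Rotation as R
from bench import robot
def ray(name,u,v,st=None):
    m=robot.camera_model(name)
    if name!='wrist':
        Rm=cv2.Rodrigues(np.array(m['rvec'],float))[0]; t=np.array(m['tvec'],float).ravel()
        d=Rm.T@np.array([(u-m['cx'])/m['fx'],(v-m['cy'])/m['fy'],1]); return -Rm.T@t,d
    st=st or robot.sense(); M=np.array(m['mount']); x=(u-m['cx'])/m['fx'];y=(v-m['cy'])/m['fy'];r=np.hypot(x,y)+1e-12
    d=np.array([x/r*np.sin(r),y/r*np.sin(r),np.cos(r)]); Rt=R.from_euler('xyz',st['ee_rot']).as_matrix()
    return np.array(st['tool_pos'])+Rt@M[:3,3], Rt@M[:3,:3]@d
def atz(name,u,v,z,st=None):
    o,d=ray(name,u,v,st); return o+d*(z-o[2])/d[2]
def proj(name,P,st=None):
    m=robot.camera_model(name); P=np.array(P,float).reshape(-1,3)
    if name!='wrist':
        c=P@cv2.Rodrigues(np.array(m['rvec'],float))[0].T+np.array(m['tvec'],float).ravel()
        return np.c_[m['fx']*c[:,0]/c[:,2]+m['cx'],m['fy']*c[:,1]/c[:,2]+m['cy']]
    st=st or robot.sense(); M=np.array(m['mount']); Rt=R.from_euler('xyz',st['ee_rot']).as_matrix()
    tl=(P-np.array(st['tool_pos']))@Rt; c=(tl-M[:3,3])@M[:3,:3]
    rr=np.hypot(c[:,0],c[:,1])+1e-12; th=np.arctan2(rr,c[:,2])
    return np.c_[m['fx']*th*c[:,0]/rr+m['cx'],m['fy']*th*c[:,1]/rr+m['cy']]
def snap(name,f):
    im=robot.get_image(name)[:,:,::-1].copy(); cv2.imwrite('pics/'+f,im); return im
def goal(p,Rg):
    "shift/turn (tool axes, mm/deg) from measured pose"
    s=robot.sense(); Rt=R.from_euler('xyz',s['ee_rot']); 
    print('shift mm',(Rt.inv().apply(np.array(p)-s['tool_pos'])*1e3).round(1),'turn deg',np.degrees((Rt.inv()*Rg).as_rotvec()).round(2))
E
python3 - <<'E'
from h import *
s=robot.sense(); print(s)
for n in('scene','side','wrist'):
    snap(n,n+'0.png'); print(n,robot.camera_model(n))
print(R.from_euler('xyz',s['ee_rot']).as_matrix().round(3))
E
```

```text
{'time': 0.0, 'q': array([ 1.01001363e+00,  2.76624733e-01,  1.50612434e+00, -1.88709853e-05,
        1.36071530e+00, -1.20993255e-01]), 'dq': array([-0.00010306, -0.0007266 , -0.00131178, -0.00020712, -0.00141032,
       -0.00189572]), 'tau': array([-2.11427810e-03, -4.16764212e+01, -2.45805341e+01, -6.07610968e-05,
        1.11930905e-02, -2.03938242e-05]), 'tool_pos': array([0.24453035, 0.51982995, 0.23042627]), 'ee_rot': array([-1.57058873,  0.00186027,  1.13101103]), 'force': array([ 0.30606695, -0.60626978,  0.17982354]), 'wrist_torque': array([-0.01285065,  0.01425587, -0.042528  ]), 'gripper_width': 0.08519126831465475}
scene {'fx': 496.99304196211455, 'fy': 496.99304196211455, 'cx': 320.4966284471091, 'cy': 236.2928116808248, 'rvec': array([ 1.48609996,  1.78848749, -0.9366371 ]), 'tvec': array([ 0.07638274, -0.21698111,  1.55700144])}
side {'fx': 591.9872276958162, 'fy': 591.9872276958162, 'cx': 313.0617853234494, 'cy': 235.9208923610079, 'rvec': array([ 2.40054538, -0.37154558,  0.11281517]), 'tvec': array([-0.44931404,  0.13987862,  1.52044711])}
wrist {'fx': 371.64829954431775, 'fy': 371.64829954431775, 'cx': 309.5285067069747, 'cy': 237.34275524903217, 'mount': array([[ 9.99999973e-01,  1.83567846e-04, -1.40801832e-04,
        -1.25003887e-03],
       [ 1.83844027e-04, -2.61077976e-01,  9.65317697e-01,
        -1.42414604e-01],
       [ 1.40441033e-04, -9.65317697e-01, -2.61078002e-01,
         6.56160965e-02],
       [ 0.00000000e+00,  0.00000000e+00,  0.00000000e+00,
         1.00000000e+00]])}
[[ 0.426 -0.001 -0.905]
 [ 0.905 -0.002  0.426]
 [-0.002 -1.     0.   ]]
```

View pics/scene0.png

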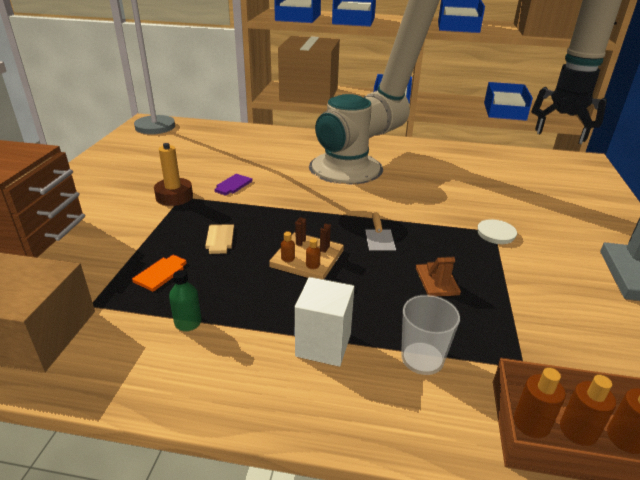

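View pics/side0.png

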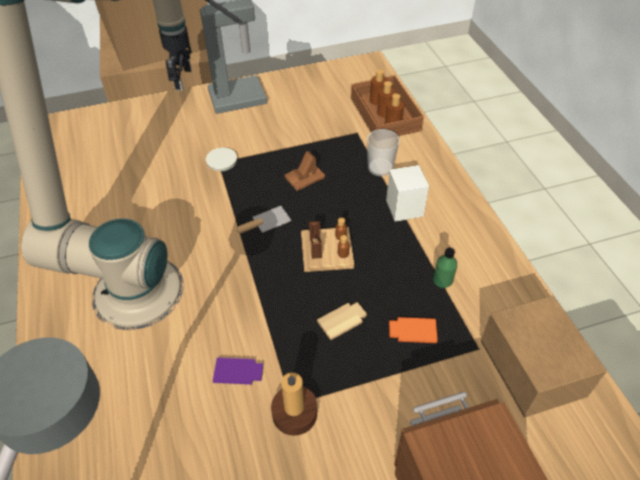

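The scene shows three panel-shaped things: plywood at scene (220,237) / side (342,320), purple at scene (234,184) / side (238,370), and orange at scene (160,272) / side (414,330). I choose the plywood one. The rest is at side (305,172), the display at side (328,248).

```bash
python3 - <<'E'
import cv2,numpy as np
a=cv2.imread('pics/side0.png'); b=cv2.imread('pics/scene0.png')
def c(i,x,y,w=80,h=60): return cv2.resize(i[y:y+h,x:x+w],(400,300),interpolation=cv2.INTER_CUBIC)
cv2.imwrite('pics/c0.png',np.vstack([np.hstack([c(a,302,290),c(a,288,212)]),np.hstack([c(a,266,142),c(b,180,210)])]))
E
```

```text
(no output)
```

View pics/c0.png

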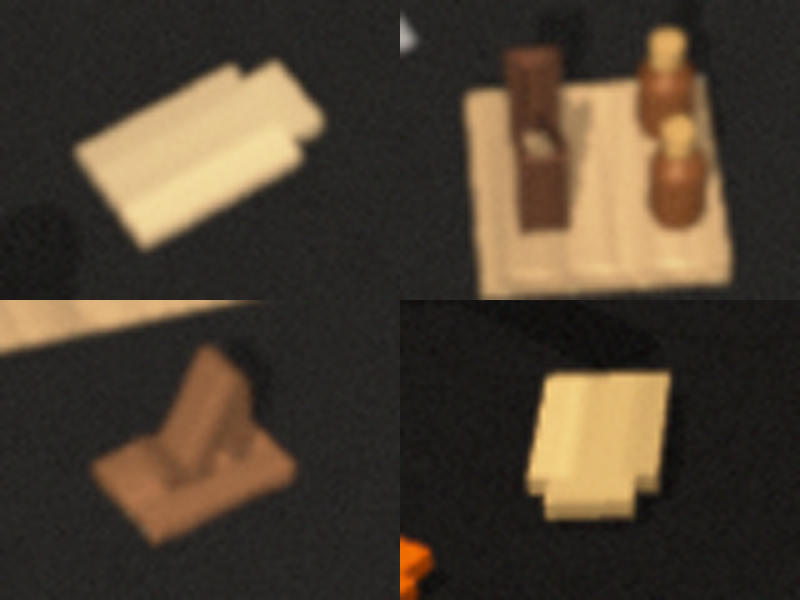

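The crop confirms it: plywood panel with its tab towards the far side, the display with its dark posts, and the rest. I fit poses from the corners I read.

```bash
cat >> h.py <<'E'
from scipy.optimize import least_squares
def fit(name,pts,px,x0,st=None):
    "planar pose x,y,yaw of a body from its points and pixels"
    pts=np.array(pts,float);px=np.array(px,float)
    f=lambda q:(proj(name,pts@R.from_euler('z',q[2]).as_matrix().T+[q[0],q[1],0],st)-px).ravel()
    r=least_squares(f,x0,loss='soft_l1'); print(name,r.x.round(4),'yaw deg',np.degrees(r.x[2]).round(1),'res px',r.fun.round(1)); return r.x
E
python3 - <<'E'
from h import *
S=lambda ox,oy,L:[(ox+x/5,oy+y/5) for x,y in L]
pan=[(-.055,.03,.01),(-.055,-.03,.01),(.055,.02,.01),(.055,-.02,.01),(.035,.03,.01),(.035,-.03,.01)]
print(atz('side',342,320,.01),atz('side',328,248,.018),atz('side',305,178,.012),atz('scene',220,237,.01))
x=atz('side',342,320,.01)
fit('side',pan,S(302,290,[(75,152),(143,240),(277,62),(323,122),(238,65),(300,150)]),[*x[:2],0])
fit('scene',pan,S(180,210,[(268,72),(146,74),(235,183),(146,183),(260,183),(128,183)]),[*x[:2],0])
x=atz('side',328,248,.018); h=.065
fit('side',[(-h,h,.018),(h,h,.018),(h,-h,.018),(-h,-h,.018)],S(288,212,[(65,92),(303,77),(331,270),(80,285)]),[*x[:2],0])
x=atz('side',305,178,.012)
fit('side',[(-.05,.035,.012),(-.05,-.035,.012),(.05,-.035,.012)],S(266,142,[(92,165),(153,235),(297,160)]),[*x[:2],0])
E
```

```text
[ 0.46636507 -0.2516392   0.01      ] [ 0.5028392  -0.03106196  0.018     ] [0.52379922 0.25321182 0.012     ] [ 0.46959077 -0.24194186  0.01      ]
side [ 0.4708 -0.2481  0.2487] yaw deg 14.3 res px [ 0.6 -0.7  0.2 -0.2 -0.1  0.2 -0.  -0.3 -1.2  0.3  0.1  0.7]
scene [ 0.4681 -0.2428  0.267 ] yaw deg 15.3 res px [-0.  -0.3  0.1  0.  -0.1  2.8  0.2  3.5 -0.3 -2.2  0.2 -1.3]
side [ 0.5004 -0.0293 -0.231 ] yaw deg -13.2 res px [ 0.2  0.7 -0.   0.7 -0.2 -0.7  0.  -0.4]
side [0.5266 0.2667 0.3038] yaw deg 17.4 res px [-0.1  0.   0.6 -0.7 -0.4  0.7]
```

```bash
cat >> h.py <<'E'
from scipy.spatial.transform import Slerp
def plan(p,Rg,N,fr=None):
    "straight line + slerp from the measured pose, split in N rows (m, deg)"
    s=robot.sense(); R0=R.from_euler('xyz',s['ee_rot']); P0=np.array(s['tool_pos']); p=np.array(p)
    sl=Slerp([0,1],R.concatenate([R0,Rg])); d=(p-P0)/N
    print('dist',np.linalg.norm(p-P0).round(4),'turn',np.degrees((R0.inv()*Rg).magnitude()).round(1))
    for k in range(N):
        a=sl(k/N);b=sl((k+1)/N); print(a.inv().apply(d).round(4).tolist(),np.degrees((a.inv()*b).as_rotvec()).round(2).tolist())
def frame(x,y):
    x=np.array(x,float);x/=np.linalg.norm(x);y=np.array(y,float);y/=np.linalg.norm(y);return R.from_matrix(np.c_[x,y,np.cross(x,y)])
E
python3 - <<'E'
from h import *
a=np.radians(-75.2); plan([.487,-.241,.14],frame([np.cos(a),np.sin(a),0],[0,0,-1]),15)
E
```

```text
dist 0.8037 turn 140.0
[-0.039, 0.0061, -0.0362] [0.01, 9.33, -0.0]
[-0.0326, 0.0061, -0.0421] [0.01, 9.33, -0.0]
[-0.0254, 0.0061, -0.0468] [0.01, 9.33, -0.0]
[-0.0174, 0.0061, -0.0503] [0.01, 9.33, -0.0]
[-0.0091, 0.0061, -0.0525] [0.01, 9.33, -0.0]
[-0.0004, 0.0061, -0.0532] [0.01, 9.33, -0.0]
[0.0082, 0.0061, -0.0526] [0.01, 9.33, -0.0]
[0.0166, 0.006, -0.0506] [0.01, 9.33, -0.0]
[0.0246, 0.006, -0.0472] [0.01, 9.33, -0.0]
[0.0319, 0.006, -0.0426] [0.01, 9.33, -0.0]
[0.0384, 0.006, -0.0368] [0.01, 9.33, -0.0]
[0.0439, 0.006, -0.0301] [0.01, 9.33, -0.0]
[0.0482, 0.006, -0.0226] [0.01, 9.33, -0.0]
[0.0512, 0.006, -0.0145] [0.01, 9.33, -0.0]
[0.0529, 0.006, -0.006] [0.01, 9.33, -0.0]
```

```bash
python3 -m jog '[[-0.039,0.006,-0.036,0,9.33,0,-0.6],[-0.0326,0.006,-0.042,0,9.33,0,-0.6],[-0.0254,0.006,-0.047,0,9.33,0,-0.6],[-0.0174,0.006,-0.050,0,9.33,0,-0.6],[-0.009,0.006,-0.0525,0,9.33,0,-0.6]]' 40
python3 -m jog '[[-0.0004,0.006,-0.053,0,9.33,0,-0.6],[0.008,0.006,-0.0526,0,9.33,0,-0.6],[0.0166,0.006,-0.0506,0,9.33,0,-0.6],[0.0246,0.006,-0.0472,0,9.33,0,-0.6],[0.032,0.006,-0.0426,0,9.33,0,-0.6]]'
python3 -m jog '[[0.0384,0.006,-0.0368,0,9.33,0,-0.6],[0.044,0.006,-0.03,0,9.33,0,-0.6],[0.048,0.006,-0.0226,0,9.33,0,-0.6],[0.051,0.006,-0.0145,0,9.33,0,-0.6],[0.053,0.006,-0.006,0,9.33,0,-0.6]]'
python3 - <<'E'
from h import *
s=robot.sense();print(s['q'].round(3),s['tool_pos'],s['ee_rot'])
im=snap('wrist','w1.png')
E
```

```text
time: 0.78
tool_pos: [0.3256, 0.2653, 0.201]
ee_rot: [-1.571, -0.0, 0.312]
force: [0.7, -0.3, -0.0]
gripper_width: 0.0681
time: 1.4
tool_pos: [0.4064, 0.0118, 0.1712]
ee_rot: [-1.57, -0.0, -0.503]
force: [0.3, 0.6, -0.1]
gripper_width: 0.0685
time: 2.02
tool_pos: [0.4872, -0.2414, 0.1408]
ee_rot: [-1.571, 0.001, -1.317]
force: [0.6, 0.5, 0.0]
gripper_width: 0.0683
[-0.588  0.296  1.713  0.     1.132  0.729] [ 0.48723255 -0.2413751   0.14083878] [-1.57075280e+00  5.72543467e-04 -1.31748952e+00]
```

View pics/w1.png

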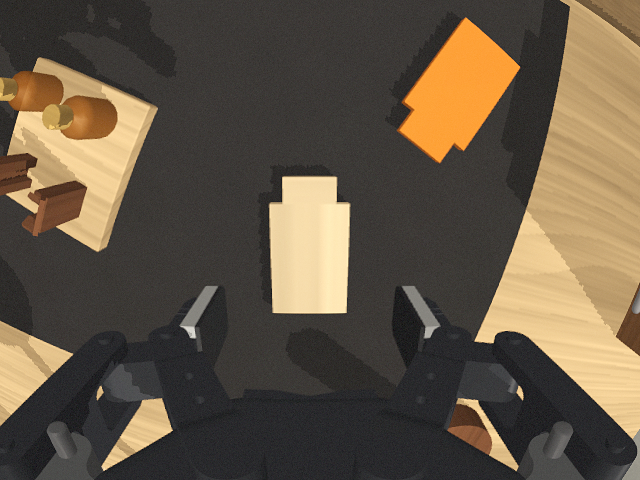

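The panel lies straight ahead, nicely aligned: tab end (282..336,177), shoulders (269..350,203), foot (273..347,313). The display is at upper left with its two posts near (15,172) and (57,208).

```bash
python3 - <<'E'
from h import *
pan=[(-.055,.03,.01),(-.055,-.03,.01),(.055,.02,.01),(.055,-.02,.01),(.035,.03,.01),(.035,-.03,.01)]
x=fit('wrist',pan,[(273,313),(347,313),(282,177),(336,177),(269,203),(350,203)],[.47,-.245,.26])
a=x[2]; p=x[:2]+.018*np.array([np.cos(a),np.sin(a)]); print(p)
plan([*p,.03],frame([np.sin(a),-np.cos(a),0],[0,0,-1]),4)
h=.065
fit('wrist',[(h,h,.018),(h,-h,.018),(-h,-h,.018)],[(40,58),(157,107),(103,248)],[.5,-.03,-.23])
E
```

```text
wrist [ 0.4743 -0.2552  0.2527] yaw deg 14.5 res px [ 0.2 -0.1 -0.5 -0.6  0.  -0.1  0.4 -0.4  0.2  0.8 -0.5  0.3]
[ 0.49175908 -0.2506993 ]
dist 0.1102 turn 0.5
[0.0003, 0.0276, 0.0002] [-0.02, -0.07, 0.11]
[0.0004, 0.0276, 0.0002] [-0.02, -0.07, 0.11]
[0.0004, 0.0276, 0.0002] [-0.02, -0.07, 0.11]
[0.0005, 0.0276, 0.0002] [-0.02, -0.07, 0.11]
wrist [ 0.5053 -0.0405 -0.222 ] yaw deg -12.7 res px [-0.  -1.  -0.4 -0.3  0.3  7.9]
```

```bash
python3 -m jog '[[0,0,0,0,0,0,-0.6],[0,0,0,0,0,0,-0.6],[0,0,0,0,0,0,-0.6],[0,0,0,0,0,0,-0.6],[0,0,0,0,0,0,-0.6]]'
python3 - <<'E'
from h import *
s=robot.sense();print(s['tool_pos'],s['ee_rot'],s['dq'].round(3)); im=snap('wrist','w2.png')
d=cv2.absdiff(im,cv2.imread('pics/w1.png'));print(d.mean())
a=cv2.phaseCorrelate(cv2.imread('pics/w1.png',0)[:300].astype(float),cv2.cvtColor(im,6)[:300].astype(float));print(a)
E
```

```text
time: 2.7
tool_pos: [0.4871, -0.2391, 0.1416]
ee_rot: [-1.57, -0.0, -1.311]
force: [0.1, 0.3, -0.6]
gripper_width: 0.0683
[ 0.4870914  -0.23913409  0.1415825 ] [-1.57042446e+00 -2.21822803e-04 -1.31063125e+00] [-0.005  0.003 -0.003 -0.001  0.001 -0.001]
5.735776909722222
((2.97546731662851, -0.79120718206417), 0.5919375616395567)
```

```bash
python3 - <<'E'
from h import *
pan=[(-.055,.03,.01),(-.055,-.03,.01),(.055,.02,.01),(.055,-.02,.01),(.035,.03,.01),(.035,-.03,.01)]
px=[(273,313),(347,313),(282,177),(336,177),(269,203),(350,203)]
st=dict(tool_pos=[0.48723255,-0.2413751,0.14083878],ee_rot=[-1.5707528,5.7e-4,-1.31748952])
fit('wrist',pan,px,[.47,-.245,.26],st)
im=cv2.cvtColor(cv2.imread('pics/w2.png'),cv2.COLOR_BGR2HSV)
m=((im[...,2]>150)&(im[...,1]>40)&(im[...,0]<28)).astype(np.uint8); m[:150]=0;m[330:]=0;m[:,:240]=0;m[:,380:]=0
c=max(cv2.findContours(m,0,1)[0],key=cv2.contourArea); print(cv2.approxPolyDP(c,4,True)[:,0].tolist())
q=cv2.approxPolyDP(c,4,True)[:,0]
x=fit('wrist',pan,np.array(px)+[3,-.8],[.47,-.245,.26])
h=.065
fit('wrist',[(h,h,.018),(h,-h,.018),(-h,-h,.018)],[(40,58),(157,107),(103,245)],[.5,-.03,-.23],st)
a=x[2]; p=x[:2]+.018*np.array([np.cos(a),np.sin(a)]); print(p)
plan([*p,.03],frame([np.sin(a),-np.cos(a),0],[0,0,-1]),4)
E
```

```text
wrist [ 0.4707 -0.2469  0.2585] yaw deg 14.8 res px [ 0.3 -0.4 -0.5 -0.7  0.1  0.   0.3 -0.3  0.2  0.8 -0.6  0.4]
[[286, 177], [285, 203], [272, 205], [274, 310], [347, 312], [352, 204], [339, 202], [337, 177]]
wrist [ 0.4718 -0.2471  0.267 ] yaw deg 15.3 res px [ 0.3 -0.4 -0.6 -0.9  0.1  0.1  0.3 -0.2  0.3  0.8 -0.7  0.3]
wrist [ 0.5007 -0.0309 -0.2161] yaw deg -12.4 res px [ 0.6 -0.7 -1.1 -0.5  0.3  9.8]
[ 0.48916237 -0.24235326]
dist 0.1116 turn 0.4
[0.0009, 0.0279, 0.0003] [-0.0, -0.1, 0.0]
[0.0009, 0.0279, 0.0003] [-0.0, -0.1, 0.0]
[0.0009, 0.0279, 0.0003] [-0.0, -0.1, 0.0]
[0.0009, 0.0279, 0.0003] [-0.0, -0.1, 0.0]
```

```bash
python3 -m jog '[[0.001,0.028,0,0,0,0,-0.6],[0.001,0.028,0,0,0,0,-0.6],[0.001,0.028,0,0,0,0,-0.6],[0,0.015,0,0,0,0,-0.6],[0,0,0,0,0,0,-0.6]]'
python3 -m jog '[[0,0.004,0,0,0,0,-0.6],[0,0.003,0,0,0,0,-0.6],[0,0.002,0,0,0,0,-0.6],[0,0.001,0,0,0,0,-0.6],[0,0,0,0,0,0,-0.6]]'
```

```text
time: 3.38
tool_pos: [0.4873, -0.2422, 0.0415]
ee_rot: [-1.572, 0.002, -1.311]
force: [-0.1, 0.5, 0.4]
gripper_width: 0.0685
time: 4.0
tool_pos: [0.4879, -0.2426, 0.0323]
ee_rot: [-1.571, -0.0, -1.312]
force: [-0.1, 0.0, -0.3]
gripper_width: 0.0684
```

Look once from close, to check that both pads straddle the panel and how high the tips are.

```bash
python3 -m jog '[[0,0.008,0,0,0,0,-0.6],[0,0.008,0,0,0,0,-0.6],[0,0.006,0,0,0,0,-0.6],[0,0,0,0,0,0,-0.6],[0,0,0,0,0,0,-0.6]]'
python3 - <<'E'
from h import *
im=snap('wrist','w3.png')
E
```

```text
time: 4.62
tool_pos: [0.4879, -0.2427, 0.0102]
ee_rot: [-1.571, 0.0, -1.312]
force: [-0.8, 0.0, 0.5]
gripper_width: 0.0682
```

View pics/w3.png

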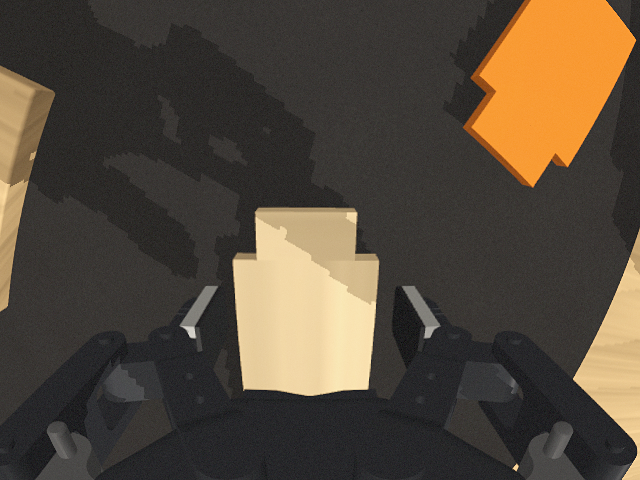

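The panel is centred between the pads, straight. I lower and watch the force.

```bash
python3 -m jog '[[0,0.004,0,0,0,0,-0.6],[0,0.003,0,0,0,0,-0.6],[0,0.002,0,0,0,0,-0.6],[0,0.001,0,0,0,0,-0.6],[0,0,0,0,0,0,-0.6]]'
python3 -m jog '[[0,0.001,0,0,0,0,-0.6],[0,0.001,0,0,0,0,-0.6],[0,0.001,0,0,0,0,-0.6],[0,0,0,0,0,0,-0.6],[0,0,0,0,0,0,-0.6]]'
```

```text
time: 5.3
tool_pos: [0.4878, -0.2426, 0.0002]
ee_rot: [-1.571, 0.0, -1.312]
force: [1.1, -0.1, -0.5]
gripper_width: 0.0683
time: 5.92
tool_pos: [0.4879, -0.2426, -0.0027]
ee_rot: [-1.571, 0.0, -1.312]
force: [-0.3, 0.3, -0.5]
gripper_width: 0.0686
```

```bash
python3 -m jog '[[0,0,0,0,0,0,0.2],[0,0,0,0,0,0,0.2],[0,0,0,0,0,0,0.2],[0,0,0,0,0,0,0.2],[0,0,0,0,0,0,0.2]]' 50
python3 -m jog '[[0,-0.004,0,0,0,0,0.2],[0,-0.008,0,0,0,0,0.2],[0,-0.010,0,0,0,0,0.2],[0,-0.005,0,0,0,0,0.2],[0,0,0,0,0,0,0.2]]'
python3 - <<'E'
from h import *
im=snap('wrist','w4.png')
E
```

```text
time: 6.55
tool_pos: [0.4881, -0.2427, -0.0022]
ee_rot: [-1.57, -0.0, -1.312]
force: [-0.7, 0.2, 5.8]
gripper_width: 0.0581
time: 7.18
tool_pos: [0.4882, -0.2428, 0.0249]
ee_rot: [-1.57, -0.001, -1.312]
force: [-0.1, -0.2, -0.7]
gripper_width: 0.0582
```

View pics/w4.png

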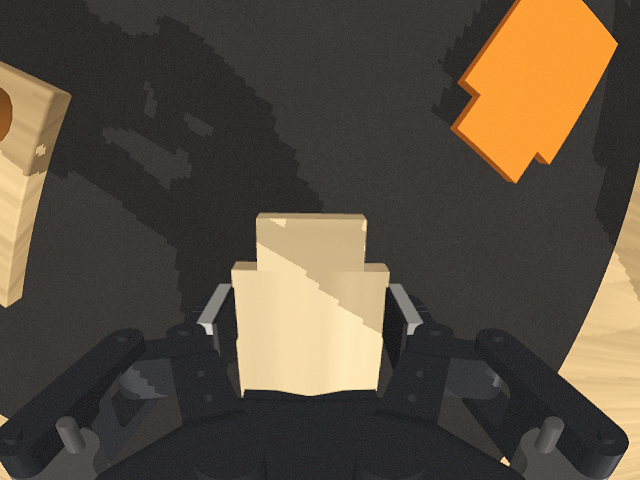

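The panel is held squarely (tab top edge y≈219, shoulders y≈270, x 232..388). I lift it and fly to a stand-off before the rest to measure that from close.

```bash
python3 - <<'E'
from h import *
# panel in tool frame: points (tool) = (-y, -.0022-.010, x+z0)
s=robot.sense(); Rt=R.from_euler('xyz',s['ee_rot'])
px=np.array([(257,219),(366,219),(234,270),(388,271)],float)
P=[(.055,.02),(.055,-.02),(.035,.03),(.035,-.03)]
def f(q):
    t=np.array([(-(y*np.cos(q[2])+x*np.sin(q[2]))+q[0],-.0122+q[3],q[1]+x*np.cos(q[2])-y*np.sin(q[2])) for x,y in P])
    return (proj('wrist',Rt.apply(t)+s['tool_pos'],s)-px).ravel()
r=least_squares(f,[0,-.018,0,0]);print(r.x.round(4),r.fun.round(1))
r=least_squares(lambda q:f([*q,0]),[0,-.018,0]);print(r.x.round(4),r.fun.round(1))
E
python3 -m jog '[[0,-0.04,0,0,0,0,0.2],[0,-0.05,0,0,0,0,0.2],[-0.03,-0.045,0.005,0,-0.5,0,0.2],[-0.05,-0.03,0.007,0,-0.5,0,0.2],[-0.05,-0.01,0.007,0,-0.5,0,0.2]]'
python3 -m jog '[[-0.05,0,0.007,0,-0.5,0,0.2],[-0.05,0,0.007,0,-0.5,0,0.2],[-0.05,0,0.007,0,0,0,0.2],[-0.05,0,0.007,0,0,0,0.2],[-0.05,0,0.007,0,0,0,0.2]]'
python3 -m jog '[[-0.05,0,0.007,0,0,0,0.2],[-0.03,0,0.007,0,0,0,0.2],[-0.02,0,0,0,0,0,0.2],[0,0,0,0,0,0,0.2],[0,0,0,0,0,0,0.2]]'
python3 - <<'E'
from h import *
s=robot.sense();print(s['tool_pos'].tolist(),s['ee_rot'].tolist())
im=snap('wrist','w5.png')
E
```

```text
[ 0.0017 -0.0187 -0.0049  0.0029] [ 0.3  0.1 -0.4  0.7 -0.5 -0.2  0.6 -0.6]
[ 0.0017 -0.0179 -0.0049] [-0.9 -0.3  0.8  0.2 -2.1  0.4  2.2  0.1]
time: 7.85
tool_pos: [0.4723, -0.1115, 0.2012]
ee_rot: [-1.568, -0.002, -1.286]
force: [1.3, 0.3, -1.4]
gripper_width: 0.0582
time: 8.48
tool_pos: [0.431, 0.1385, 0.1991]
ee_rot: [-1.571, 0.0, -1.268]
force: [1.5, 0.6, -1.2]
gripper_width: 0.0584
time: 9.1
tool_pos: [0.4152, 0.236, 0.199]
ee_rot: [-1.571, -0.001, -1.268]
force: [-0.9, 0.3, -1.3]
gripper_width: 0.0583
[0.41516195741474454, 0.23595228867367288, 0.1990334978108219] [-1.571425036486385, -0.0007362440327702835, -1.267869648035517]
```

View pics/w5.png

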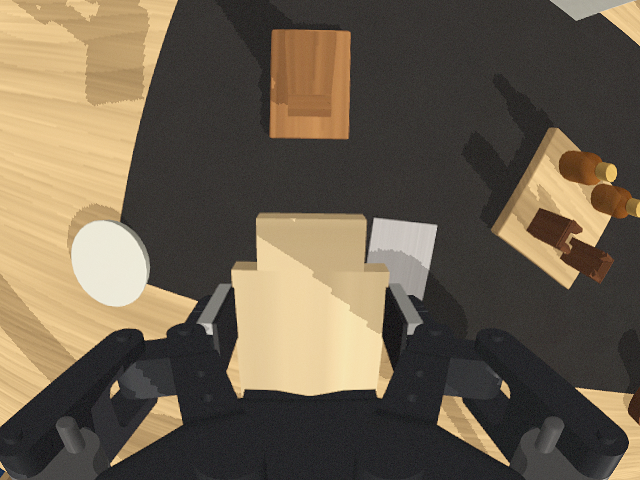

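The rest is ahead: base corners (272,31), (350,30), (349,136), (271,135); ledge at (289..331, 95..116), nearly square to the tool. The display is at right.

```bash
python3 - <<'E'
from h import *
st=dict(tool_pos=[0.41516195741474454, 0.23595228867367288, 0.1990334978108219],ee_rot=[-1.571425036486385, -0.0007362440327702835, -1.267869648035517])
b=[(.05,.035,.012),(.05,-.035,.012),(-.05,-.035,.012),(-.05,.035,.012)]
x=fit('wrist',b,[(272,31),(350,30),(349,136),(271,135)],[.527,.267,.3],st)
w=lambda P:np.array(P)@R.from_euler('z',x[2]).as_matrix().T+[x[0],x[1],0]
c=np.array([-.012,0,.024]); o=18e-3*np.array([-.866,0,.5]); u=65e-3*np.array([.5,0,.866]); e=np.array([0,.018,0])
print(proj('wrist',w([c+o+e,c+o-e,c+u+e,c+u-e]),st).round(0).tolist())
a=cv2.imread('pics/w5.png')
cv2.imwrite('pics/c5.png',np.hstack([cv2.resize(a[15:155,240:380],(400,400),interpolation=2),cv2.resize(a[115:300,470:640],(400,435),interpolation=2)[:400]]))
E
```

```text
wrist [0.528  0.2689 0.2942] yaw deg 16.9 res px [-0.7 -3.4  0.7 -1.6  0.8  1.3 -0.8  1.6]
[[288.0, 109.0], [332.0, 110.0], [285.0, 38.0], [337.0, 39.0]]
```

View pics/c5.png

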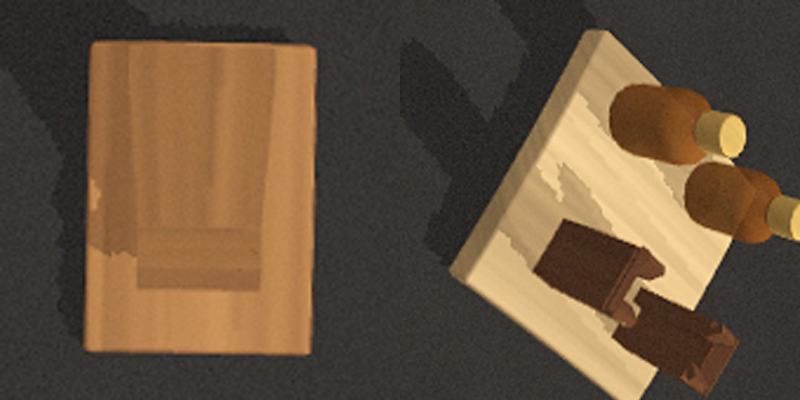

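```bash
cat >> h.py <<'E'
REST=np.array([.5275,.268,np.radians(17.1)])
def restpose(up,out):
    Rr=R.from_euler('z',REST[2]); w=lambda v:Rr.apply(v)
    u=w([.5,0,.866]);n=w([-.866,0,.5]);c=w([-.012,0,.024])+[REST[0],REST[1],0]
    Rg=frame(w([0,-1,0]),-n); o=c+u*(.055+up)+n*out
    return o-Rg.apply([.001,-.0022,-.0182]),Rg
E
python3 - <<'E'
from h import *
p,Rg=restpose(.03,.06);print(p);plan(p,Rg,10)
E
```

```text
[0.51721357 0.26588173 0.14227152]
dist 0.1205 turn 60.0
[0.0002, 0.0057, 0.0106] [6.0, 0.02, -0.01]
[0.0002, 0.0068, 0.01] [6.0, 0.02, -0.01]
[0.0002, 0.0078, 0.0092] [6.0, 0.02, -0.01]
[0.0001, 0.0087, 0.0083] [6.0, 0.02, -0.01]
[0.0001, 0.0095, 0.0074] [6.0, 0.02, -0.01]
[0.0001, 0.0102, 0.0064] [6.0, 0.02, -0.01]
[0.0001, 0.0108, 0.0053] [6.0, 0.02, -0.01]
[0.0001, 0.0113, 0.0041] [6.0, 0.02, -0.01]
[0.0001, 0.0117, 0.0029] [6.0, 0.02, -0.01]
[0.0001, 0.0119, 0.0016] [6.0, 0.02, -0.01]
```

```bash
python3 -m jog '[[0,0.0057,0.0106,6,0,0,0.2],[0,0.0068,0.010,6,0,0,0.2],[0,0.0078,0.0092,6,0,0,0.2],[0,0.0087,0.0083,6,0,0,0.2],[0,0.0095,0.0074,6,0,0,0.2]]'
python3 -m jog '[[0,0.0102,0.0064,6,0,0,0.2],[0,0.0108,0.0053,6,0,0,0.2],[0,0.0113,0.0041,6,0,0,0.2],[0,0.0117,0.0029,6,0,0,0.2],[0,0.0119,0.0016,6,0,0,0.2]]'
python3 -m jog '[[0,0,0,0,0,0,0.2],[0,0,0,0,0,0,0.2],[0,0,0,0,0,0,0.2],[0,0,0,0,0,0,0.2],[0,0,0,0,0,0,0.2]]'
python3 - <<'E'
from h import *
print(robot.sense()['q'].round(2))
p,Rg=restpose(.004,.004);plan(p,Rg,5)
a=snap('side','s6.png');b=robot.get_image('wrist')[:,:,::-1]
cv2.imwrite('pics/c6.png',np.hstack([cv2.resize(a[120:220,250:350],(400,400),interpolation=2),cv2.resize(b,(400,300))[np.r_[0:300,0:100]]]))
E
```

```text
time: 9.78
tool_pos: [0.4663, 0.2514, 0.1711]
ee_rot: [-1.044, -0.0, -1.27]
force: [0.9, -0.6, -0.6]
gripper_width: 0.058
time: 10.4
tool_pos: [0.5186, 0.2264, 0.2042]
ee_rot: [-0.741, -0.099, -1.262]
force: [2.3, -1.3, 0.6]
gripper_width: 0.0585
time: 11.02
tool_pos: [0.5187, 0.2284, 0.2049]
ee_rot: [-0.74, -0.098, -1.259]
force: [-0.3, 0.2, -1.1]
gripper_width: 0.0582
[ 0.36  0.02  2.25 -1.18  0.11  2.7 ]
dist 0.1271 turn 13.6
[-0.0093, 0.0214, -0.01] [2.46, 1.0, 0.55]
[-0.0089, 0.0211, -0.011] [2.46, 1.0, 0.55]
[-0.0085, 0.0207, -0.0121] [2.46, 1.0, 0.55]
[-0.0081, 0.0202, -0.0131] [2.46, 1.0, 0.55]
[-0.0077, 0.0197, -0.0141] [2.46, 1.0, 0.55]
```

View pics/c6.png

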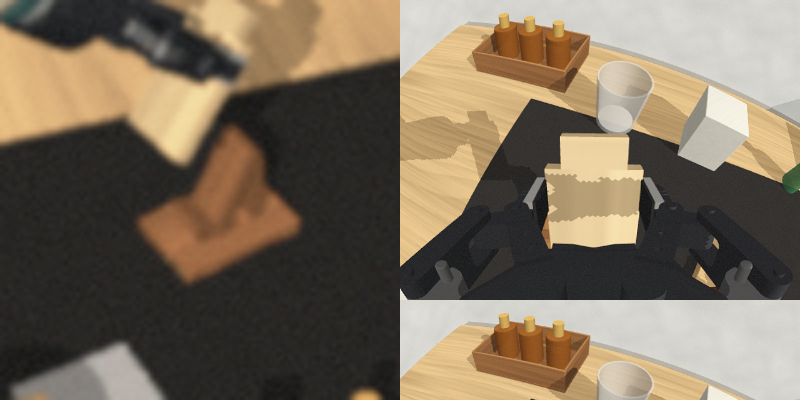

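The arm ran into wrist limits here (q4=-1.18, q5=0.11): the tool must go up past the forearm axis, so the wrist has to be flipped (q4→π). The panel is still held and clear of everything. I'll fit a small kinematic model so I can plan that.

```bash
python3 - <<'E'
from h import *
s=robot.sense()
D=[([1.01001363,.276624733,1.50612434,0,1.3607153,-.120993],[.24453,.51983,.230426],[-1.57058873,.00186,1.13101]),
([-.588,.296,1.713,0,1.132,.729],[.48723,-.241375,.140839],[-1.5707528,.00057,-1.31749]),
(s['q'],s['tool_pos'],s['ee_rot'])]
def Rm(q,C=R.identity()):
    return R.from_euler('ZYZYZ',[q[0],q[1]+q[2],q[3],q[4],q[5]])*C
Cs=[Rm(q).inv()*R.from_euler('xyz',e) for q,p,e in D]
for c in Cs: print(c.as_matrix().round(3).tolist())
def pos(q,k):
    d1,a1,L1,L2,e,Lt=k;a=q[1]+q[2]
    r=a1+L1*np.sin(q[1])+L2*np.sin(a)+e*np.cos(a); z=d1+L1*np.cos(q[1])+L2*np.cos(a)-e*np.sin(a)
    return np.array([r*np.cos(q[0]),r*np.sin(q[0]),z])+Lt*Rm(q).apply([0,0,1])
r=least_squares(lambda k:np.r_[np.concatenate([pos(q,k)-p for q,p,e in D])*1e3,(k-[.35,0,.4,.4,0,.25])*.05],[.35,0,.4,.4,0,.25]);print(r.x.round(4),r.fun.round(2))
E
```

```text
Traceback (most recent call last):
  File "scipy/spatial/transform/_rotation.pyx", line 1413, in scipy.spatial.transform._rotation.Rotation.from_euler
ValueError: Expected axis specification to be a non-empty string of upto 3 characters, got ZYZYZ
```

```bash
cat >> h.py <<'E'
def Rm(q): return R.from_euler('ZYZ',[q[0],q[1]+q[2],q[3]])*R.from_euler('YZ',[q[4],q[5]])
def pos(q,k):
    d1,a1,L1,L2,e,Lt=k;a=q[1]+q[2]
    r=a1+L1*np.sin(q[1])+L2*np.sin(a)+e*np.cos(a); z=d1+L1*np.cos(q[1])+L2*np.cos(a)-e*np.sin(a)
    return np.array([r*np.cos(q[0]),r*np.sin(q[0]),z])+Lt*Rm(q).apply([0,0,1])
E
cat > k.py <<'E'
from h import *
s=robot.sense()
D=[([1.01001363,.276624733,1.50612434,0,1.3607153,-.120993],[.24453,.51983,.230426],[-1.57058873,.00186,1.13101]),
([-.588,.296,1.713,0,1.132,.729],[.48723,-.241375,.140839],[-1.5707528,.00057,-1.31749]),
(s['q'],s['tool_pos'],s['ee_rot'])]
for q,p,e in D: print((Rm(q).inv()*R.from_euler('xyz',e)).as_matrix().round(3).tolist())
k0=np.array([.35,0,.4,.4,0,.25])
r=least_squares(lambda k:np.r_[np.concatenate([pos(q,k)-p for q,p,e in D])*1e3,(k-k0)*5],k0);print(r.x.round(4),r.fun.round(2))
E
python3 k.py
```

```text
[[-1.0, 0.0, 0.0], [0.0, -0.0, 1.0], [0.0, 1.0, 0.0]]
[[-1.0, 0.001, -0.0], [-0.0, -0.0, 1.0], [0.001, 1.0, 0.0]]
[[-1.0, 0.0, 0.0], [0.0, 0.0, 1.0], [0.0, 1.0, -0.0]]
[0.3013 0.259  0.2543 0.265  0.0767 0.1977] [ 59.15 -36.3  -12.95 -37.35 -58.54  24.09  16.45 -50.33 -11.14  -0.24
   1.3   -0.73  -0.68   0.38  -0.26]
```

```bash
python3 - <<'E'
s=open('h.py').read()
s=s.replace("d1,a1,L1,L2,e,Lt=k","d1,a1,L1,L2,e,Lt,b=k").replace("np.array([r*np.cos(q[0]),r*np.sin(q[0]),z])+Lt","np.array([r*np.cos(q[0])-b*np.sin(q[0]),r*np.sin(q[0])+b*np.cos(q[0]),z])+Lt")
open('h.py','w').write(s)
s=open('k.py').read().replace(",.25])",",.25,.07])"); open('k.py','w').write(s)
E
python3 k.py | tail -2
python3 -m jog '[[0,0,0,-3,0,0,0.2],[0,0,0,-4,0,0,0.2],[0,0,0,-4,0,0,0.2],[0,0,0,-4,0,0,0.2],[0,0,0,0,0,0,0.2]]'
python3 - <<'E'
from h import *
s=robot.sense();print(s['q'].tolist(),s['tool_pos'].tolist(),s['ee_rot'].tolist())
E
```

```text
[ 0.1401 -0.0009  0.6291  0.4226  0.0619  0.3656  0.0694] [-0.01  0.08 -0.06 -0.06  0.06  0.13  0.04 -0.05 -0.06 -1.05 -0.    1.15
  0.11  0.31  0.58 -0.  ]
time: 11.75
tool_pos: [0.5244, 0.2229, 0.2084]
ee_rot: [-0.941, -0.11, -1.275]
force: [0.4, -0.0, -1.3]
gripper_width: 0.058
[0.3620975353531402, 0.038706041459290456, 2.061596318878616, -0.31022503107075416, 0.4328482001167803, 1.8429035694783404] [0.5243550940531765, 0.2229273361010742, 0.20841137982131464] [-0.9410573290935548, -0.11042811978324885, -1.2752781052311086]
```

```bash
cat >> h.py <<'E'
LO=np.array([-2.89,-.75,.22,-1.18,.11,-2.7]);HI=np.array([2.89,2.08,2.7,4.32,2.71,2.7])
CT=R.from_matrix([[-1,0,0],[0,0,1],[0,1,0]])
try: K=np.load('K.npy')
except Exception: K=None
def fk(q): return pos(q,K),Rm(q)*CT
def ik(p,Rg,q0):
    f=lambda q:np.r_[(fk(q)[0]-p)*10,(fk(q)[1].inv()*Rg).as_rotvec()]
    r=least_squares(f,np.clip(q0,LO+1e-3,HI-1e-3),bounds=(LO,HI)); return r.x,np.abs(r.fun).max()
def rows(P,Rs):
    for i in range(len(P)-1):
        d=Rs[i].inv(); print((d.apply(P[i+1]-P[i])*1e3).round(1).tolist(),np.degrees((d*Rs[i+1]).as_rotvec()).round(1).tolist())
E
cat >> k.py <<'E'
D.append(([0.3621,0.3599e0*0+s['q'][1],*s['q'][2:]],s['tool_pos'],s['ee_rot'])) if 0 else None
D[2]=(s['q'],s['tool_pos'],s['ee_rot'])
D.append(([.36,.02,2.25,-1.18,.11,2.7],[.5187,.2284,.2049],[-.74,-.098,-1.259]))
w=[1,1,1,.2]
r=least_squares(lambda k:np.r_[np.concatenate([(pos(q,k)-p)*ww for (q,p,e),ww in zip(D,w)])*1e3,(k-k0)*.5],r.x);print(r.x.round(4),r.fun.round(2)); np.save('K.npy',r.x)
E
python3 k.py | tail -2
python3 - <<'E'
from h import *
s=robot.sense()
for up,out in((.03,.06),(.004,.004)):
    p,Rg=restpose(up,out)
    for q4 in(2.5,3.1,3.8):
        q,e=ik(p,Rg,[.4,.2,2,q4,.3,-1.4]);print(up,q.round(3),round(e,4))
E
```

```text
[ 0.1372 -0.0021  0.632   0.4226  0.061   0.3663  0.0695] [-0.09 -0.01 -0.04  0.06  0.    0.06  0.15 -0.12  0.   -0.52  0.07 -0.11
 -0.11 -0.    0.12  0.01  0.03  0.06 -0.  ]
0.03 [ 0.423  0.288  2.501  3.31   0.699 -1.638] 0.0
0.03 [ 0.423  0.288  2.501  3.31   0.699 -1.638] 0.0
0.03 [ 0.423  0.288  2.501  3.31   0.699 -1.638] 0.0
0.004 [ 0.409  0.467  2.49   3.267  0.863 -1.597] 0.0
0.004 [ 0.409  0.467  2.49   3.267  0.863 -1.597] 0.0
0.004 [ 0.409  0.467  2.49   3.267  0.863 -1.597] 0.0
```

```bash
python3 - <<'E'
from h import *
q0=robot.sense()['q'];p,Rg=restpose(.03,.06);q1,_=ik(p,Rg,[.4,.2,2,3.3,.7,-1.6])
F=[fk(q0+(q1-q0)*t) for t in np.linspace(0,1,21)]
P=[f[0] for f in F];Rs=[f[1] for f in F]
for i in range(0,21,4): print(P[i].round(3),'foot',(P[i]+Rs[i].apply([0,-.002,-.073])).round(3))
rows(P,Rs)
E
```

```text
[0.525 0.223 0.208] foot [0.468 0.201 0.167]
[0.42  0.314 0.134] foot [0.36  0.285 0.103]
[0.368 0.409 0.135] foot [0.311 0.382 0.099]
[0.396 0.455 0.169] foot [0.344 0.439 0.12 ]
[0.471 0.408 0.18 ] foot [0.43  0.402 0.12 ]
[0.517 0.266 0.142] foot [0.481 0.255 0.08 ]
[-29.6, 6.5, -30.8] [-3.5, -0.9, 4.3]
[-31.3, 6.9, -25.8] [-2.8, -0.8, 4.7]
[-32.1, 7.0, -20.4] [-2.0, -0.7, 4.9]
[-31.9, 7.1, -14.8] [-1.1, -0.6, 4.9]
[-30.8, 7.0, -9.1] [-0.2, -0.5, 4.8]
[-28.6, 6.7, -3.6] [0.7, -0.4, 4.6]
[-25.3, 6.2, 1.6] [1.5, -0.4, 4.1]
[-21.2, 5.6, 6.2] [2.3, -0.3, 3.5]
[-16.2, 4.9, 10.2] [3.0, -0.3, 2.8]
[-10.5, 4.0, 13.2] [3.5, -0.3, 1.9]
[-4.3, 3.0, 15.3] [3.9, -0.3, 0.9]
[2.3, 1.9, 16.2] [4.0, -0.4, -0.2]
[9.0, 0.8, 16.0] [4.0, -0.5, -1.3]
[15.6, -0.4, 14.6] [3.8, -0.6, -2.4]
[21.8, -1.6, 12.0] [3.4, -0.8, -3.4]
[27.6, -2.7, 8.4] [2.8, -1.0, -4.3]
[32.7, -3.7, 3.8] [2.0, -1.3, -5.2]
[36.9, -4.6, -1.6] [1.0, -1.5, -5.8]
[40.1, -5.4, -7.7] [0.0, -1.8, -6.3]
[42.2, -6.0, -14.3] [-1.1, -2.2, -6.6]
```

```bash
python3 -m jog '[[-0.0296,0.0065,-0.0308,-3.5,-0.9,4.3,0.2],[-0.0313,0.0069,-0.0258,-2.8,-0.8,4.7,0.2],[-0.0321,0.007,-0.0204,-2,-0.7,4.9,0.2],[-0.0319,0.0071,-0.0148,-1.1,-0.6,4.9,0.2],[-0.0308,0.007,-0.0091,-0.2,-0.5,4.8,0.2]]'
python3 -m jog '[[-0.0286,0.0067,-0.0036,0.7,-0.4,4.6,0.2],[-0.0253,0.0062,0.0016,1.5,-0.4,4.1,0.2],[-0.0212,0.0056,0.0062,2.3,-0.3,3.5,0.2],[-0.0162,0.0049,0.0102,3,-0.3,2.8,0.2],[-0.0105,0.004,0.0132,3.5,-0.3,1.9,0.2]]'
python3 - <<'E'
from h import *
print(robot.sense()['q'].round(3))
E
```

```text
time: 12.38
tool_pos: [0.3964, 0.338, 0.1257]
ee_rot: [-1.104, 0.219, -1.019]
force: [-0.1, 0.2, -1.8]
gripper_width: 0.0585
time: 13.0
tool_pos: [0.3696, 0.4398, 0.149]
ee_rot: [-0.847, 0.452, -0.83]
force: [-0.6, 0.5, -0.8]
gripper_width: 0.058
[0.396 0.163 2.289 1.509 0.561 0.096]
```

On track (q4=1.5). Second half.

```bash
python3 -m jog '[[-0.0043,0.003,0.0153,3.9,-0.3,0.9,0.2],[0.0023,0.0019,0.0162,4,-0.4,-0.2,0.2],[0.009,0.0008,0.016,4,-0.5,-1.3,0.2],[0.0156,-0.0004,0.0146,3.8,-0.6,-2.4,0.2],[0.0218,-0.0016,0.012,3.4,-0.8,-3.4,0.2]]'
python3 -m jog '[[0.0276,-0.0027,0.0084,2.8,-1,-4.3,0.2],[0.0327,-0.0037,0.0038,2,-1.3,-5.2,0.2],[0.0369,-0.0046,-0.0016,1,-1.5,-5.8,0.2],[0.0401,-0.0054,-0.0077,0,-1.8,-6.3,0.2],[0.0422,-0.006,-0.0143,-1.1,-2.2,-6.6,0.2]]'
python3 -m jog '[[0,0,0,0,0,0,0.2],[0,0,0,0,0,0,0.2],[0,0,0,0,0,0,0.2],[0,0,0,0,0,0,0.2],[0,0,0,0,0,0,0.2]]'
python3 - <<'E'
from h import *
print(robot.sense()['q'].round(3))
p,Rg=restpose(.03,.06);goal(p,Rg)
p,Rg=restpose(.006,.006);plan(p,Rg,4)
E
```

```text
time: 13.62
tool_pos: [0.4492, 0.4272, 0.1782]
ee_rot: [-0.543, 0.354, -0.904]
force: [1.3, 0.6, -0.8]
gripper_width: 0.0583
time: 14.25
tool_pos: [0.5137, 0.2636, 0.1393]
ee_rot: [-0.531, -0.003, -1.275]
force: [-0.0, 0.5, -0.3]
gripper_width: 0.0584
time: 14.88
tool_pos: [0.5153, 0.2652, 0.1415]
ee_rot: [-0.525, -0.001, -1.274]
force: [-0.8, 0.0, -2.0]
gripper_width: 0.058
[ 0.425  0.288  2.505  3.315  0.701 -1.64 ]
shift mm [-0.1  1.4  1.7] turn deg [0.08 0.02 0.09]
dist 0.0597 turn 0.1
[-0.0, 0.0139, -0.0056] [0.02, 0.0, 0.02]
[-0.0, 0.0138, -0.0056] [0.02, 0.0, 0.02]
[-0.0, 0.0138, -0.0056] [0.02, 0.0, 0.02]
[-0.0, 0.0138, -0.0056] [0.02, 0.0, 0.02]
```

```bash
python3 -m jog '[[0,0.0139,-0.0056,0,0,0,0.2],[0,0.0138,-0.0056,0,0,0,0.2],[0,0.0138,-0.0056,0,0,0,0.2],[0,0.0138,-0.0056,0,0,0,0.2],[0,0,0,0,0,0,0.2]]'
python3 - <<'E'
from h import *
p,Rg=restpose(0,0);goal(p,Rg)
a=robot.get_image('side')[:,:,::-1];b=robot.get_image('scene')[:,:,::-1]
cv2.imwrite('pics/c7.png',np.hstack([cv2.resize(a[130:210,260:340],(400,400),interpolation=2),cv2.resize(b[230:310,400:480],(400,400),interpolation=2)]))
E
```

```text
time: 15.5
tool_pos: [0.5507, 0.2758, 0.0933]
ee_rot: [-0.527, -0.001, -1.274]
force: [-0.1, -0.1, -0.8]
gripper_width: 0.0581
shift mm [-0.4  5.3 -5. ] turn deg [0.17 0.02 0.12]
```

View pics/c7.png

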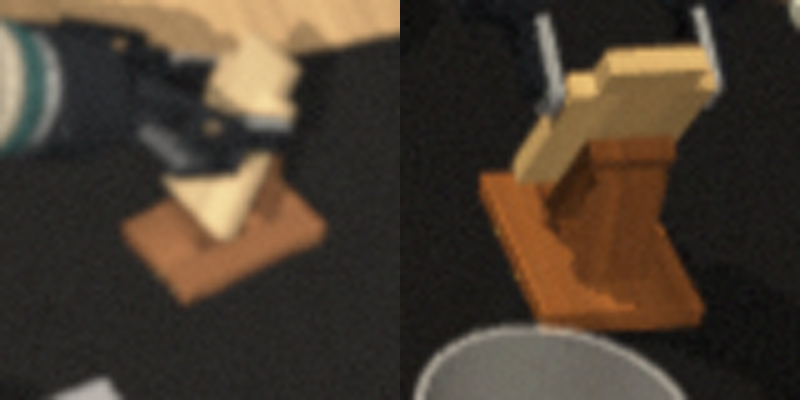

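The panel hangs just above the ledge, parallel to the slope and centred on the back. I lower it in small force-watched steps.

```bash
python3 -m jog '[[0,0.001,-0.001,0,0,0,0.2],[0,0.001,-0.001,0,0,0,0.2],[0,0.001,-0.001,0,0,0,0.2],[0,0.001,-0.001,0,0,0,0.2],[0,0,0,0,0,0,0.2]]'
python3 -m jog '[[0,0.0005,-0.001,0,0,0,0.2],[0,0.0005,-0.0005,0,0,0,0.2],[0,0,0,0,0,0,0.2],[0,0,0,0,0,0,0.2],[0,0,0,0,0,0,0.2]]'
```

```text
time: 16.23
tool_pos: [0.5517, 0.2761, 0.0886]
ee_rot: [-0.526, -0.001, -1.274]
force: [0.0, -0.4, -0.2]
gripper_width: 0.0583
time: 16.85
tool_pos: [0.5518, 0.2761, 0.087]
ee_rot: [-0.525, -0.001, -1.274]
force: [-0.2, 0.7, -0.6]
gripper_width: 0.0587
```

```bash
python3 -m jog '[[0,0.0005,0,0,0,0,0.2],[0,0.0005,0,0,0,0,0.2],[0,0.0005,0,0,0,0,0.2],[0,0,0,0,0,0,0.2],[0,0,0,0,0,0,0.2]]'
python3 -m jog '[[0,0,-0.0005,0,0,0,0.2],[0,0,-0.0005,0,0,0,0.2],[0,0,-0.0005,0,0,0,0.2],[0,0,0,0,0,0,0.2],[0,0,0,0,0,0,0.2]]'
```

```text
time: 17.48
tool_pos: [0.5529, 0.2764, 0.0864]
ee_rot: [-0.525, -0.001, -1.274]
force: [-1.6, -0.5, 1.9]
gripper_width: 0.0587
time: 18.1
tool_pos: [0.5529, 0.2764, 0.0863]
ee_rot: [-0.522, -0.001, -1.274]
force: [-4.3, -0.6, 7.0]
gripper_width: 0.0585
```

Contact with both face and ledge. Release and back out.

```bash
python3 -m jog '[[0,-0.0005,0.0005,0,0,0,-0.5],[0,0,0,0,0,0,-0.7],[0,0,0,0,0,0,-0.7],[0,0,0,0,0,0,-0.7],[0,0,0,0,0,0,-0.7]]'
python3 - <<'E'
from h import *
p,Rg=restpose(0,0);goal(p,Rg)
E
python3 -m jog '[[0,-0.015,0,0,0,0,-0.7],[0,-0.025,0,0,0,0,-0.7],[0,-0.03,0,0,0,0,-0.7],[0,-0.03,0,0,0,0,-0.7],[0,0,0,0,0,0,-0.7]]'
python3 - <<'E'
from h import *
s=robot.sense();print(s['q'].round(3),s['tool_pos'].tolist(),s['ee_rot'].tolist())
a=robot.get_image('side')[:,:,::-1];b=snap('wrist','w8.png')
cv2.imwrite('pics/c8.png',np.hstack([cv2.resize(a[130:210,260:340],(340,340),interpolation=2),cv2.resize(b[100:440,90:550],(460,340))]))
E
```

```text
time: 18.73
tool_pos: [0.5521, 0.2762, 0.0855]
ee_rot: [-0.525, -0.001, -1.274]
force: [-0.0, -0.3, 0.6]
gripper_width: 0.0726
shift mm [-0.4  0.1  0.9] turn deg [0.1  0.02 0.11]
time: 19.35
tool_pos: [0.4668, 0.2502, 0.1366]
ee_rot: [-0.525, -0.001, -1.273]
force: [0.2, 0.9, -0.0]
gripper_width: 0.0727
[ 0.454  0.278  2.615  3.331  0.8   -1.626] [0.466776555396176, 0.250244740231457, 0.13658370932521574] [-0.5253321692544672, -0.001007916648502416, -1.2730692695114942]
```

View pics/c8.png

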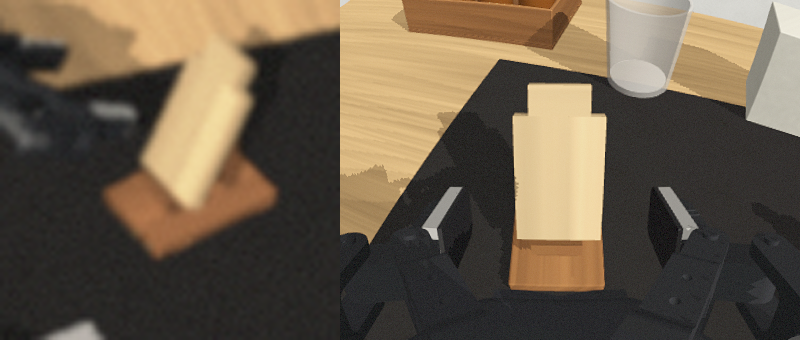

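The panel leans on the rest, tab up, foot on the ledge, fully clear of the fingers. In the full wrist frame: tab end (278..341,184), shoulders (263..356,215), foot (266..353,340). Next: fit its pose and plan the wrist flip back to a grasp from above.

```bash
cat >> h.py <<'E'
def panelrest(o3=(0,0,0)):
    "panel pose on the rest: origin, axes; o3=(lateral m, up m, rot rad)"
    Rr=R.from_euler('z',REST[2]); w=lambda v:Rr.apply(v)
    u=w([.5,0,.866]);n=w([-.866,0,.5]);y=w([0,1,0]);c=w([-.012,0,.024])+[REST[0],REST[1],0]
    R0=R.from_matrix(np.c_[u,y,n])
    return c+R0.apply([o3[1],o3[0],0]), R0*R.from_euler('z',o3[2])   # foot at underside; rotated about it
E
python3 - <<'E'
from h import *
st=dict(tool_pos=[0.466776555396176,0.250244740231457,0.13658370932521574],ee_rot=[-0.5253321692544672,-0.001007916648502416,-1.2730692695114942])
px=np.array([(278,184),(341,184),(263,215),(356,215),(266,339),(353,339)],float)
P=np.array([(.11,.02,.01),(.11,-.02,.01),(.09,.03,.01),(.09,-.03,.01),(0,.03,.01),(0,-.03,.01)])
def f(q):
    o,Rp=panelrest(q[:3]); return (proj('wrist',Rp.apply(P)+o,st)-px).ravel()
r=least_squares(f,[0,0,0]);print(r.x.round(4),r.fun.round(1)); x=r.x
# from the tool pose at release
s0=np.array([0.5521,.2762,.0855]);Rg=R.from_euler('xyz',[-.525,-.001,-1.274]);o=s0+Rg.apply([.001,-.0022,-.0182]);o0,R0=panelrest()
print('tool says',R0.inv().apply(o-o0)-[.055,0,0])
o,Rp=panelrest([x[0]*.6,-.0,x[2]]);
a=Rp.as_matrix();Rt=frame(-a[:,2],-a[:,0])
q=robot.sense()['q']
for up in(0,.08):
    T=o+Rp.apply([.055+.018+up,0,.005]); t,e=ik(T,Rt,[.4,.3,1.7,0,1.7,.2]);print(up,T.round(4),t.round(3),round(e,4))
# via: raise
F=[fk(q+(t-q)*k) for k in np.linspace(0,1,16)]
for f_ in F[::3]: print(f_[0].round(3),f_[1].apply([0,1,0]).round(2))
E
```

```text
[-0.0004 -0.0014  0.0005] [-0.1  0.5  0.1  0.5 -0.   0.5  0.   0.5  2.1 -1.4 -2.2 -1.4]
tool says [-0.00097448 -0.00039229  0.0001353 ]
0 [0.5468 0.2737 0.0897] [0.339 0.721 1.207 0.02  1.737 0.038] 0.0
0.08 [0.5851 0.2855 0.159 ] [0.337 0.737 0.998 0.02  1.93  0.04 ] 0.0
[0.469 0.251 0.137] [ 0.83  0.25 -0.5 ]
[0.552 0.487 0.284] [ 0.67  0.74 -0.11]
[0.487 0.629 0.352] [0.13 0.99 0.03]
[0.413 0.625 0.291] [-0.42  0.88 -0.24]
[0.448 0.487 0.182] [-0.61  0.44 -0.66]
[0.585 0.286 0.159] [-0.48 -0.15 -0.87]
```

```bash
python3 - <<'E'
from h import *
print('beaker',atz('scene',425,360,0),'dish',atz('scene',497,238,0),'carton',atz('scene',322,352,0))
o,Rp=panelrest([-.0004,-.001,0]);a=Rp.as_matrix();Rt=frame(-a[:,2],-a[:,0])
q=robot.sense()['q'];T=o+Rp.apply([.153,0,.005]);t,e=ik(T,Rt,[.4,.3,1.7,0,1.7,.2])
N=25; F=[fk(q+(t-q)*k/N) for k in range(N+1)]
pan=np.array([o+Rp.apply([x,y,0]) for x in np.linspace(0,.11,9) for y in(-.03,0,.03)])
hull=np.array([(x,-y,z) for x in(-.05,0,.05) for y in(0,.05,.1,.15) for z in(-.04,0,.04)])
print([round(min(np.linalg.norm(pan-h,axis=1).min() for h in f[1].apply(hull)+f[0]),3) for f in F])
print(np.array([min((f[1].apply(hull)+f[0])[:,2]) for f in F]).round(3))
rows([f[0] for f in F],[f[1] for f in F])
E
```

```text
beaker [0.76141966 0.24632077 0.        ] dish [0.31922496 0.42462397 0.        ] carton [0.77818361 0.06021642 0.        ]
[np.float64(0.098), np.float64(0.067), np.float64(0.046), np.float64(0.081), np.float64(0.124), np.float64(0.156), np.float64(0.178), np.float64(0.199), np.float64(0.22), np.float64(0.24), np.float64(0.256), np.float64(0.267), np.float64(0.273), np.float64(0.275), np.float64(0.269), np.float64(0.256), np.float64(0.24), np.float64(0.22), np.float64(0.199), np.float64(0.178), np.float64(0.153), np.float64(0.121), np.float64(0.084), np.float64(0.038), np.float64(0.028), np.float64(0.043)]
[0.102 0.129 0.157 0.186 0.214 0.241 0.264 0.284 0.296 0.304 0.307 0.307
 0.299 0.286 0.27  0.251 0.228 0.204 0.18  0.158 0.139 0.125 0.116 0.115
 0.12  0.133]
[-38.6, 23.7, 48.4] [5.3, -1.0, 5.4]
[-37.5, 24.7, 44.1] [5.0, -1.0, 5.8]
[-36.1, 25.2, 39.4] [4.5, -1.0, 6.1]
[-34.6, 25.0, 34.4] [4.0, -1.1, 6.4]
[-32.8, 24.2, 29.2] [3.5, -1.1, 6.6]
[-30.9, 22.9, 23.9] [2.8, -1.1, 6.8]
[-28.8, 20.9, 18.5] [2.1, -1.1, 7.0]
[-26.7, 18.5, 13.2] [1.4, -1.1, 7.1]
[-24.6, 15.6, 7.9] [0.6, -1.0, 7.2]
[-22.5, 12.3, 2.6] [-0.3, -0.9, 7.2]
[-20.5, 8.8, -2.4] [-1.1, -0.8, 7.1]
[-18.5, 5.1, -7.4] [-2.0, -0.6, 6.9]
[-16.6, 1.3, -12.2] [-2.8, -0.3, 6.6]
[-14.7, -2.4, -16.8] [-3.6, 0.0, 6.3]
[-13.0, -6.0, -21.1] [-4.4, 0.4, 5.9]
[-11.2, -9.3, -25.3] [-5.1, 0.8, 5.4]
[-9.5, -12.4, -29.3] [-5.7, 1.3, 4.8]
[-7.7, -15.0, -32.9] [-6.3, 1.8, 4.2]
[-6.0, -17.2, -36.3] [-6.7, 2.4, 3.6]
[-4.1, -18.9, -39.2] [-7.1, 3.0, 2.9]
[-2.2, -20.2, -41.8] [-7.3, 3.6, 2.2]
[-0.2, -20.9, -43.9] [-7.4, 4.3, 1.6]
[1.8, -21.2, -45.6] [-7.4, 5.0, 0.9]
[3.9, -21.0, -46.7] [-7.3, 5.7, 0.4]
[5.9, -20.4, -47.2] [-7.1, 6.3, -0.1]
```

```bash
python3 -m jog '[[0,-0.010,0.017,0,0,0,-0.4],[0,-0.010,0.017,0,0,0,-0.2],[0,-0.010,0.017,0,0,0,0],[0,-0.010,0.017,0,0,0,0],[0,0,0,0,0,0,0]]'
cat > p.py <<'E'
from h import *
import sys
o,Rp=panelrest([-.0004,-.001,0]);a=Rp.as_matrix();Rt=frame(-a[:,2],-a[:,0])
q=robot.sense()['q'];T=o+Rp.apply([.055+float(sys.argv[1]),0,.005]);t,e=ik(T,Rt,[.4,.3,1.7,0,1.7,.2]);N=int(sys.argv[2])
F=[fk(q+(t-q)*k/N) for k in range(N+1)]
pan=np.array([o+Rp.apply([x,y,0]) for x in np.linspace(0,.11,9) for y in(-.03,0,.03)])
hull=np.array([(x,-y,z) for x in(-.05,0,.05) for y in(0,.05,.1,.15) for z in(-.04,0,.04)])
print(q.round(3),t.round(3),[round(float(min(np.linalg.norm(pan-h,axis=1).min() for h in f[1].apply(hull)+f[0])),3) for f in F])
rows([f[0] for f in F],[f[1] for f in F])
E
python3 p.py .13 25
```

```text
time: 20.08
tool_pos: [0.4705, 0.2514, 0.2168]
ee_rot: [-0.521, -0.0, -1.275]
force: [-0.2, -0.9, -0.8]
gripper_width: 0.0424
[ 0.454  0.012  2.462  3.498  0.401 -1.823] [0.335 0.75  0.905 0.02  2.01  0.041] [0.138, 0.125, 0.147, 0.189, 0.234, 0.269, 0.294, 0.315, 0.336, 0.351, 0.362, 0.367, 0.364, 0.355, 0.342, 0.324, 0.303, 0.28, 0.256, 0.228, 0.193, 0.153, 0.107, 0.068, 0.065, 0.075]
[-19.4, 21.0, 60.1] [6.2, -2.6, 2.3]
[-21.3, 23.0, 56.4] [6.0, -2.5, 3.0]
[-22.9, 24.5, 51.9] [5.8, -2.4, 3.6]
[-24.3, 25.4, 46.6] [5.5, -2.3, 4.3]
[-25.3, 25.6, 40.6] [5.1, -2.2, 4.9]
[-26.0, 25.2, 34.2] [4.5, -2.1, 5.4]
[-26.4, 24.0, 27.5] [3.9, -1.9, 6.0]
[-26.5, 22.2, 20.6] [3.2, -1.7, 6.4]
[-26.3, 19.7, 13.6] [2.4, -1.5, 6.8]
[-26.0, 16.8, 6.8] [1.6, -1.3, 7.2]
[-25.4, 13.4, 0.0] [0.7, -1.0, 7.4]
[-24.7, 9.8, -6.5] [-0.3, -0.7, 7.5]
[-23.8, 6.1, -12.7] [-1.2, -0.3, 7.6]
[-22.9, 2.4, -18.6] [-2.2, 0.1, 7.5]
[-21.8, -1.2, -24.2] [-3.1, 0.6, 7.3]
[-20.5, -4.4, -29.4] [-4.0, 1.2, 7.0]
[-19.0, -7.3, -34.1] [-4.8, 1.8, 6.6]
[-17.3, -9.7, -38.4] [-5.5, 2.4, 6.1]
[-15.4, -11.6, -42.2] [-6.1, 3.1, 5.5]
[-13.2, -13.0, -45.3] [-6.6, 3.8, 4.9]
[-10.7, -13.8, -47.8] [-7.0, 4.5, 4.2]
[-8.0, -14.2, -49.5] [-7.3, 5.3, 3.6]
[-5.2, -14.1, -50.3] [-7.4, 6.0, 2.9]
[-2.4, -13.6, -50.3] [-7.4, 6.8, 2.3]
[0.4, -12.9, -49.4] [-7.3, 7.5, 1.8]
```

```bash
python3 -m jog '[[-0.0180,0.0195,0.056,6.2,-2.6,2.3,0],[-0.0213,0.023,0.0564,6,-2.5,3,0],[-0.0229,0.0245,0.0519,5.8,-2.4,3.6,0],[-0.0243,0.0254,0.0466,5.5,-2.3,4.3,0],[-0.0253,0.0256,0.0406,5.1,-2.2,4.9,0]]'
python3 -m jog '[[-0.026,0.0252,0.0342,4.5,-2.1,5.4,0],[-0.0264,0.024,0.0275,3.9,-1.9,6,0],[-0.0265,0.0222,0.0206,3.2,-1.7,6.4,0],[-0.0263,0.0197,0.0136,2.4,-1.5,6.8,0],[-0.026,0.0168,0.0068,1.6,-1.3,7.2,0]]'
python3 -m jog '[[-0.0254,0.0134,0,0.7,-1,7.4,0],[-0.0247,0.0098,-0.0065,-0.3,-0.7,7.5,0],[-0.0238,0.0061,-0.0127,-1.2,-0.3,7.6,0],[-0.0229,0.0024,-0.0186,-2.2,0.1,7.5,0],[-0.0218,-0.0012,-0.0242,-3.1,0.6,7.3,0]]'
python3 p.py .13 10
```

```text
time: 20.7
tool_pos: [0.5941, 0.4376, 0.4052]
ee_rot: [-0.05, -0.126, -0.907]
force: [0.6, -0.5, -0.5]
gripper_width: 0.0428
time: 21.32
tool_pos: [0.5521, 0.6096, 0.4825]
ee_rot: [0.095, -0.309, -0.344]
force: [-0.5, -0.2, 0.4]
gripper_width: 0.0429
time: 21.95
tool_pos: [0.4711, 0.6444, 0.3856]
ee_rot: [-0.242, -0.302, 0.339]
force: [0.0, -0.1, 0.7]
gripper_width: 0.0425
[ 0.383  0.46   1.545  1.407  1.369 -0.715] [0.335 0.75  0.905 0.02  2.01  0.041] [0.316, 0.296, 0.274, 0.251, 0.224, 0.19, 0.151, 0.105, 0.066, 0.064, 0.075]
[-19.6, -4.7, -28.2] [-3.9, 1.1, 6.9]
[-18.2, -7.8, -33.1] [-4.7, 1.7, 6.5]
[-16.6, -10.3, -37.5] [-5.5, 2.4, 6.0]
[-14.7, -12.3, -41.3] [-6.1, 3.1, 5.5]
[-12.6, -13.8, -44.6] [-6.6, 3.8, 4.8]
[-10.2, -14.7, -47.1] [-7.0, 4.5, 4.2]
[-7.5, -15.1, -48.9] [-7.3, 5.3, 3.5]
[-4.8, -15.1, -49.9] [-7.4, 6.0, 2.8]
[-2.0, -14.6, -49.9] [-7.4, 6.8, 2.2]
[0.8, -13.8, -49.2] [-7.2, 7.5, 1.6]
```

```bash
python3 -m jog '[[-0.0196,-0.0047,-0.0282,-3.9,1.1,6.9,0],[-0.0182,-0.0078,-0.0331,-4.7,1.7,6.5,0],[-0.0166,-0.0103,-0.0375,-5.5,2.4,6,0],[-0.0147,-0.0123,-0.0413,-6.1,3.1,5.5,0],[-0.0126,-0.0138,-0.0446,-6.6,3.8,4.8,0]]'
python3 -m jog '[[-0.0102,-0.0147,-0.0471,-7,4.5,4.2,0],[-0.0075,-0.0151,-0.0489,-7.3,5.3,3.5,0],[-0.0048,-0.0151,-0.0499,-7.4,6,2.8,0],[-0.002,-0.0146,-0.0499,-7.4,6.8,2.2,0],[0.0008,-0.0138,-0.0492,-7.2,7.5,1.6,0]]'
python3 -m jog '[[0,0,0,0,0,0,0],[0,0,0,0,0,0,0],[0,0,0,0,0,0,0],[0,0,0,0,0,0,0],[0,0,0,0,0,0,0]]'
cat > g.py <<'E'
from h import *
import sys
o,Rp=panelrest([-.0004,-.001,0]);a=Rp.as_matrix();Rt=frame(-a[:,2],-a[:,0])
T=o+Rp.apply([.055+float(sys.argv[1]),0,.005]);goal(T,Rt)
E
python3 g.py .08; python3 - <<'E'
from h import *
s=robot.sense();print(s['tool_pos'].tolist(),s['ee_rot'].tolist()); im=snap('wrist','w9.png')
# where the panel's top should be seen
o,Rp=panelrest([-.0004,-.001,0])
P=[(.11,.02,.01),(.11,-.02,.01),(.11,.02,0),(.11,-.02,0),(.09,.03,.01),(.09,-.03,.01),(.09,.03,0),(.09,-.03,0)]
q=proj('wrist',Rp.apply(P)+o,s);print(q.round(1).tolist())
hsv=cv2.cvtColor(im,cv2.COLOR_BGR2HSV);x0,y0=q.min(0).astype(int)-40;x1,y1=q.max(0).astype(int)+40
print(x0,y0,x1,y1)
E
```

```text
time: 22.58
tool_pos: [0.4902, 0.5097, 0.2335]
ee_rot: [-0.775, 0.115, 0.685]
force: [-0.2, 0.9, 0.1]
gripper_width: 0.0427
time: 23.2
tool_pos: [0.6002, 0.2869, 0.1841]
ee_rot: [-1.572, 0.524, 0.29]
force: [-0.7, -0.4, -0.2]
gripper_width: 0.0425
time: 23.82
tool_pos: [0.5997, 0.2894, 0.1874]
ee_rot: [-1.562, 0.515, 0.298]
force: [-0.2, 0.0, 0.0]
gripper_width: 0.0429
shift mm [ 0.7 51.1 -0.1] turn deg [-0.52 -0.02  0.47]
[0.5996590512035128, 0.2894482089125269, 0.18739014212117588] [-1.5619659440015727, 0.5154287758252418, 0.2979454235840904]
[[302.7, 214.9], [303.1, 277.5], [319.4, 214.9], [319.0, 277.4], [303.0, 193.8], [303.4, 280.7], [318.4, 193.8], [317.9, 280.7]]
262 153 359 320
```

```bash
python3 - <<'E'
from h import *
im=cv2.imread('pics/w9.png');hsv=cv2.cvtColor(im,cv2.COLOR_BGR2HSV)
m=((hsv[...,2]>120)&(hsv[...,0]<30)&(hsv[...,1]>30)&(hsv[...,1]<140)).astype(np.uint8)
for y in range(180,300,8): 
    r=np.flatnonzero(np.diff(np.r_[0,m[y,250:380],0]))+250; print(y,r.tolist(),im[y,295:330:7].tolist() if y in(244,204) else '')
E
```

```text
180 [304, 316] 
188 [300, 301, 303, 318] 
196 [294, 296, 303, 320] 
204 [288, 290, 303, 320] [[76, 122, 177], [72, 120, 172], [147, 194, 220], [138, 179, 205], [56, 100, 144]]
212 [290, 293, 303, 320, 334, 335, 355, 357] 
220 [291, 292, 303, 321, 354, 355] 
228 [289, 290, 291, 293, 303, 321, 324, 325, 341, 342, 368, 370, 377, 379] 
236 [291, 292, 293, 294, 299, 300, 303, 321, 363, 364, 369, 370] 
244 [303, 321, 351, 352, 365, 366, 367, 369, 372, 373] [[55, 55, 60], [44, 48, 45], [162, 210, 235], [161, 210, 235], [68, 113, 159]]
252 [303, 320, 365, 366, 375, 376] 
260 [303, 320] 
268 [303, 320] 
276 [303, 320] 
284 [] 
292 []
```

The panel edge is where predicted (columns 303–320). Descend along the slope and grip.

```bash
python3 -m jog '[[0.0007,0.02,0,-0.5,0,0.5,0],[0,0.02,0,0,0,0,0],[0,0.02,0,0,0,0,0],[0,0.015,0,0,0,0,0],[0,0,0,0,0,0,0]]'
python3 g.py .018
```

```text
time: 24.5
tool_pos: [0.5638, 0.2785, 0.1213]
ee_rot: [-1.571, 0.527, 0.298]
force: [-0.1, -0.1, 0.7]
gripper_width: 0.0427
shift mm [ 0.7 37.1  0.3] turn deg [-0.02 -0.03 -0.17]
```

```bash
python3 -m jog '[[0.0005,0.01,0,0,0,0,0],[0,0.01,0,0,0,0,0],[0,0.01,0,0,0,0,0],[0,0.007,0,0,0,0,0],[0,0,0,0,0,0,0]]'
python3 g.py .018
python3 -m jog '[[0,0,0,0,0,0,0.4],[0,0,0,0,0,0,0.55],[0,0,0,0,0,0,0.65],[0,0,0,0,0,0,0.7],[0,0,0,0,0,0,0.75]]' 30
python3 -m jog '[[0,0,0,0,0,0,0.85],[0,0,0,0,0,0,0.9],[0,0,0,0,0,0,1],[0,0,0,0,0,0,1],[0,0,0,0,0,0,1]]' 50
```

```text
time: 25.12
tool_pos: [0.5468, 0.2732, 0.089]
ee_rot: [-1.571, 0.526, 0.298]
force: [-0.6, 0.5, 0.8]
gripper_width: 0.0427
shift mm [-0.3  0.3  0.3] turn deg [-0.02 -0.04 -0.12]
time: 25.75
tool_pos: [0.5473, 0.2733, 0.0896]
ee_rot: [-1.571, 0.525, 0.298]
force: [0.4, -0.6, 1.2]
gripper_width: 0.0105
time: 26.38
tool_pos: [0.5472, 0.2732, 0.0898]
ee_rot: [-1.571, 0.525, 0.298]
force: [-0.7, -0.3, 4.3]
gripper_width: 0.0094
```

Gripped (opening 9–10 mm). Lift off the rest and swing to a viewing pose short of the display.

```bash
python3 -m jog '[[-0.001,-0.005,0,0,0,0,1],[-0.004,-0.02,0,0,0,0,1],[-0.006,-0.03,0,0,0,0,1],[-0.006,-0.04,0,0,0,0,1],[0,-0.04,0,0,0,0,1]]'
python3 - <<'E'
from h import *
S=np.array([.5005,-.030,np.radians(-12.9)]);Rs=R.from_euler('z',S[2])
p=Rs.apply([-.03-.07,-.02,.25])+[S[0],S[1],0]; Rg=frame(Rs.apply([1,0,0]),[0,0,-1])
print(robot.sense()['q'].round(2),ik(p,Rg,[0,.3,1.5,0,1.4,.2]),p); plan(p,Rg,9)
E
```

```text
time: 27.0
tool_pos: [0.5991, 0.2893, 0.2156]
ee_rot: [-1.57, 0.522, 0.298]
force: [0.4, -0.3, -1.5]
gripper_width: 0.0096
[0.34 0.74 0.86 0.02 2.07 0.04] (array([-2.42846928e-01, -5.09549674e-03,  1.79886623e+00, -3.34577323e-15,
        1.34782192e+00, -1.76994549e-02]), np.float64(8.604228440844963e-15)) [ 0.39855888 -0.02717021  0.25      ]
dist 0.3763 turn 42.1
[-0.0293, 0.0124, -0.0271] [0.87, 3.25, -3.25]
[-0.0284, 0.0104, -0.0289] [0.87, 3.25, -3.25]
[-0.0272, 0.0084, -0.0306] [0.87, 3.25, -3.25]
[-0.0258, 0.0064, -0.0322] [0.87, 3.25, -3.25]
[-0.0243, 0.0045, -0.0337] [0.87, 3.25, -3.25]
[-0.0225, 0.0026, -0.0351] [0.87, 3.25, -3.25]
[-0.0206, 0.0008, -0.0364] [0.87, 3.25, -3.25]
[-0.0185, -0.0008, -0.0375] [0.87, 3.25, -3.25]
[-0.0162, -0.0024, -0.0384] [0.87, 3.25, -3.25]
```

```bash
python3 -m jog '[[-0.0293,0.0124,-0.0271,0.87,3.25,-3.25,1],[-0.0284,0.0104,-0.0289,0.87,3.25,-3.25,1],[-0.0272,0.0084,-0.0306,0.87,3.25,-3.25,1],[-0.0258,0.0064,-0.0322,0.87,3.25,-3.25,1],[-0.0243,0.0045,-0.0337,0.87,3.25,-3.25,1]]'
python3 -m jog '[[-0.0225,0.0026,-0.0351,0.87,3.25,-3.25,1],[-0.0206,0.0008,-0.0364,0.87,3.25,-3.25,1],[-0.0185,-0.0008,-0.0375,0.87,3.25,-3.25,1],[-0.0162,-0.0024,-0.0384,0.87,3.25,-3.25,1],[0,0,0,0,0,0,1]]'
python3 -m jog '[[0,0,0,0,0,0,1],[0,0,0,0,0,0,1],[0,0,0,0,0,0,1],[0,0,0,0,0,0,1],[0,0,0,0,0,0,1]]'
python3 - <<'E'
from h import *
import json
s=robot.sense();st=dict(tool_pos=s['tool_pos'].tolist(),ee_rot=s['ee_rot'].tolist());json.dump(st,open('st10.json','w'));print(st)
im=snap('wrist','w10.png')
hsv=cv2.cvtColor(im,cv2.COLOR_BGR2HSV)
h=.065
def P(x,y,z,S): return proj('wrist',R.from_euler('z',S[2]).apply([x,y,z])+[S[0],S[1],0],st)[0]
S=[.5005,-.030,np.radians(-12.9)]
for z in(.018,): print([P(x,y,z,S).round(0).tolist() for x,y in((h,h),(h,-h),(-h,-h),(-h,h),(-.03,0))])
m=((hsv[...,2]>105)&(hsv[...,1]>40)&(hsv[...,1]<150)&(hsv[...,0]<28)).astype(np.uint8)
c=cv2.findContours(cv2.morphologyEx(m,cv2.MORPH_OPEN,np.ones((3,3))),0,1)[0]
for k in sorted(c,key=cv2.contourArea)[-4:]: print(cv2.contourArea(k),cv2.boundingRect(k),cv2.approxPolyDP(k,5,True)[:,0].tolist()[:14])
E
```

```text
time: 27.62
tool_pos: [0.4868, 0.1121, 0.2341]
ee_rot: [-1.606, 0.229, -0.003]
force: [-0.4, -1.3, -0.0]
gripper_width: 0.0093
time: 28.25
tool_pos: [0.3961, -0.0292, 0.2505]
ee_rot: [-1.572, -0.001, -0.229]
force: [0.2, 0.9, -1.2]
gripper_width: 0.0096
time: 28.88
tool_pos: [0.3978, -0.0273, 0.2496]
ee_rot: [-1.572, 0.002, -0.224]
force: [0.5, 0.1, -1.5]
gripper_width: 0.0096
{'tool_pos': [0.39778696432919214, -0.02730045109677742, 0.2495998709853354], 'ee_rot': [-1.571552512810289, 0.0020906227782861997, -0.22423067104743488]}
[[467.0, 126.0], [459.0, 245.0], [344.0, 245.0], [346.0, 119.0], [379.0, 184.0]]
8840.0 (577, 113, 63, 186) [[577, 113], [585, 261], [625, 277], [639, 298], [639, 114]]
10893.5 (551, 299, 89, 181) [[582, 299], [568, 394], [584, 414], [551, 479], [619, 479], [639, 466], [639, 321], [628, 314], [610, 316]]
12870.0 (343, 114, 124, 127) [[347, 114], [344, 239], [458, 239], [459, 231], [432, 218], [430, 205], [441, 194], [463, 201], [464, 169], [438, 163], [433, 147], [443, 136], [466, 137], [466, 122]]
74099.0 (0, 0, 248, 480) [[163, 0], [0, 0], [0, 214], [21, 231], [35, 260], [38, 291], [31, 308], [52, 298], [68, 260], [64, 271], [81, 268], [79, 300], [86, 267], [78, 230]]
```

```bash
python3 - <<'E'
from h import *
import json
st=json.load(open('st10.json'));h=.065
B=[(-h,h,.018),(-h,-h,.018),(h,-h,.018),(h,h,.018)]
x=fit('wrist',B,[(346.5,113.5),(343.5,239.5),(458.5,239.5),(467,121)],[.5,-.03,-.22],st)
# edge lines in w10: dark posts, panel strip
im=cv2.imread('pics/w10.png');hsv=cv2.cvtColor(im,cv2.COLOR_BGR2HSV)
m=((hsv[...,2]>105)&(hsv[...,1]>25)&(hsv[...,1]<150)&(hsv[...,0]<30)).astype(np.uint8)
for y in range(120,330,12):
    r=np.flatnonzero(np.diff(np.r_[0,m[y,250:480],0]))+250; print(y,r.tolist())
a=cv2.imread('pics/side0.png');b=cv2.cvtColor(a,cv2.COLOR_BGR2HSV)
m=((b[...,2]>110)&(b[...,0]<30)).astype(np.uint8);m[:,:295]=0;m[:,358:]=0;m[:222]=0;m[272:]=0
c=max(cv2.findContours(m,0,1)[0],key=cv2.contourArea);print(cv2.approxPolyDP(cv2.convexHull(c),2,True)[:,0].tolist())
# panel in tool frame now, predicted
P=[(.005,-.073+0*0,.03)]
# expected: panel x=-toolY: foot at toolY=+.073, toolX 0
s=st;Rt=R.from_euler('xyz',s['ee_rot'])
T=[(x,.073-l,z) for l,w in((0,.03),(.09,.03),(.11,.02)) for x in(-.005,.005) for z in(w,-w)]
print(proj('wrist',Rt.apply(T)+s['tool_pos'],s).round(1).tolist())
E
```

```text
wrist [ 0.5012 -0.0246 -0.2295] yaw deg -13.2 res px [-0.7 -0.3 -0.2 -0.   0.7  0.6  0.4 -0.1]
120 [344, 460]
132 [345, 467]
144 [344, 367, 377, 378, 379, 384, 386, 388, 389, 390, 391, 392, 393, 394, 395, 397, 399, 400, 401, 404, 405, 407, 409, 435]
156 [344, 371, 376, 377, 380, 383, 384, 387, 399, 401, 404, 405, 408, 435, 460, 462, 464, 480]
168 [344, 453, 464, 465]
180 [344, 465]
192 [344, 464]
204 [300, 320, 343, 366, 375, 385, 394, 432]
216 [298, 322, 343, 367, 375, 376, 378, 379, 380, 382, 396, 397, 400, 401, 405, 432, 459, 460, 463, 474]
228 [297, 323, 343, 375, 376, 378, 379, 381, 383, 386, 388, 391, 392, 397, 398, 399, 401, 403, 405, 446, 460, 473]
240 [296, 325, 345, 455, 457, 459]
252 [296, 324]
264 [296, 324]
276 [295, 325]
288 [293, 328]
300 [294, 327]
312 [294, 327]
324 [295, 325]
[[344, 222], [348, 229], [353, 267], [304, 271], [301, 231]]
[[300.9, 198.4], [301.5, 293.0], [317.9, 198.4], [317.3, 293.0], [295.0, 239.4], [297.2, 379.4], [323.5, 239.4], [321.4, 379.4], [292.9, 288.1], [295.1, 390.5], [325.5, 288.1], [323.4, 390.6]]
```

```bash
cat > stand.py <<'E'
from h import *
import sys
S=np.array([.5012,-.0246,np.radians(-13.0)])
if len(sys.argv)>2: S[:2]+=R.from_euler('z',S[2]).apply([float(sys.argv[2]),float(sys.argv[3]),0])[:2]
Rs=R.from_euler('z',S[2]);Rg=frame(Rs.apply([1,0,0]),[0,0,-1])
p=Rs.apply([-.03,0,0])+[S[0],S[1],float(sys.argv[1])]; goal(p,Rg)
E
python3 stand.py .25
```

```text
shift mm [70.2 -0.5 25.8] turn deg [ 0.04  0.14 -0.11]
```

```bash
python3 -m jog '[[0.02,0,0.008,0,0,0,1],[0.025,0,0.009,0,0,0,1],[0.02,0.02,0.007,0,0,0,1],[0.005,0.03,0.002,0,0,0,1],[0,0.025,0,0,0,0,1]]'
python3 -m jog '[[0,0.01,0,0,0,0,1],[0,0.005,0,0,0,0,1],[0,0,0,0,0,0,1],[0,0,0,0,0,0,1],[0,0,0,0,0,0,1]]'
python3 stand.py .159
python3 - <<'E'
from h import *
s=robot.sense();im=snap('wrist','w11.png');print(s['tool_pos'].tolist(),s['ee_rot'].tolist())
a=robot.get_image('side')[:,:,::-1]; b=robot.get_image('scene')[:,:,::-1]
cv2.imwrite('pics/side11.png',a)
c=im[110:290,230:410]
cv2.imwrite('pics/c11.png',np.hstack([cv2.resize(c,(540,540),interpolation=2),np.vstack([cv2.resize(a[205:260,290:345],(260,270),interpolation=2),cv2.resize(b[205:260,280:335],(260,270),interpolation=2)])]))
E
```

```text
time: 29.55
tool_pos: [0.4735, -0.0176, 0.1734]
ee_rot: [-1.571, 0.001, -0.225]
force: [0.6, -0.1, -0.2]
gripper_width: 0.0094
time: 30.18
tool_pos: [0.4719, -0.0179, 0.1604]
ee_rot: [-1.571, 0.0, -0.225]
force: [-0.4, 0.4, -0.9]
gripper_width: 0.0095
shift mm [0.  1.4 0.1] turn deg [ 0.04  0.11 -0.  ]
[0.4719115083682328, -0.017936266497115636, 0.16038009594317865] [-1.5714840825790164, 4.043358560612553e-05, -0.22499384189536897]
```

View pics/c11.png

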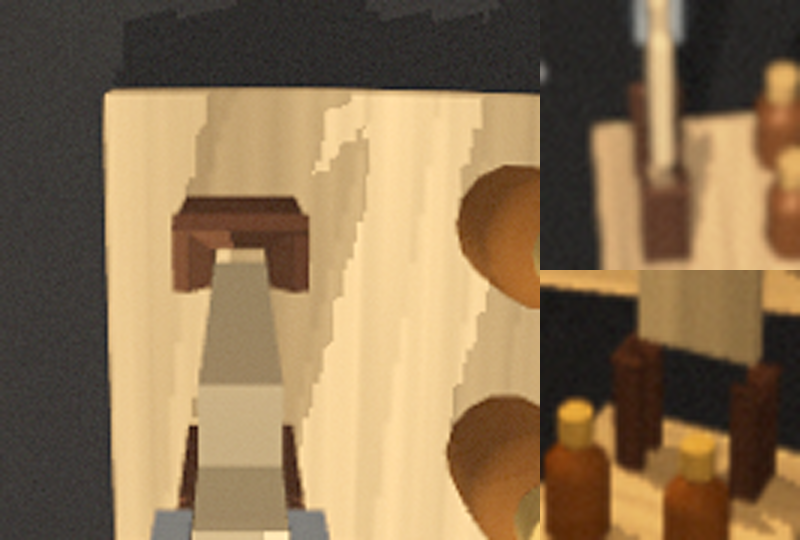

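The +y post top shows as a C: arms at columns 173..308 (crop), ends at row 292, outer edge at row 213. The panel's edge ends at row 265 (or 248), columns 213..268. Both are centred on column 240.5, so the alignment across the slot is good. Now the numbers along the slot.

```bash
python3 - <<'E'
from h import *
st=dict(tool_pos=[0.4719115083682328,-0.017936266497115636,0.16038009594317865],ee_rot=[-1.5714840825790164,4.043358560612553e-05,-0.22499384189536897])
Rt=R.from_euler('xyz',st['ee_rot']);tp=np.array(st['tool_pos'])
loc=lambda c,r,z:(Rt.inv().apply(atz('wrist',230+c/3,110+r/3,z,st)-tp)*1e3).round(1)  # tool x,y,z
for n,c,r,z in(('lip L',173,292,.078),('lip R',308,292,.078),('outer',240,213,.078),('board+y',240,91,.018),('boardL',107,250,.018),('edge265',240,265,.087),('edge248',240,248,.087),('edge248 floor',240,248,.018),('edgeL',213,265,.087),('edgeR',268,265,.087),('shoulder383',241,383,.177),('shL',200,383,.177),('shR',283,383,.177),('tab466',241,466,.197)): print(n,loc(c,r,z))
E
```

```text
lip L [-13.4  82.4  23. ]
lip R [14.3 82.4 23. ]
outer [ 0.4 82.4 39.2]
board+y [  0.4 142.3  63.7]
boardL [-34.  142.4  23. ]
edge265 [ 0.4 73.4 30. ]
edge248 [ 0.4 73.4 33.4]
edge248 floor [  0.4 142.4  23.3]
edgeL [-4.9 73.4 30. ]
edgeR [ 5.8 73.4 30. ]
shoulder383 [  0.4 -16.6  30.5]
shL [ -4.4 -16.6  30.5]
shR [  5.3 -16.6  30.5]
tab466 [  0.3 -36.6  27.3]
```

Panel centre ≈ (0.4, 0.1) mm and slot centre ≈ (0.45, −0.5…−0.9) mm in tool x,z: shift −0.6 mm along z, then descend watching force.

```bash
python3 -m jog '[[0,0.003,-0.0006,0,0,0,1],[0,0.003,0,0,0,0,1],[0,0.003,0,0,0,0,1],[0,0.002,0,0,0,0,1],[0,0,0,0,0,0,1]]'
python3 -m jog '[[0,0.002,0,0,0,0,1],[0,0.002,0,0,0,0,1],[0,0.002,0,0,0,0,1],[0,0,0,0,0,0,1],[0,0,0,0,0,0,1]]'
```

```text
time: 30.95
tool_pos: [0.4712, -0.0184, 0.1484]
ee_rot: [-1.572, 0.002, -0.225]
force: [0.6, 0.3, -0.8]
gripper_width: 0.0094
time: 31.58
tool_pos: [0.4713, -0.0184, 0.1427]
ee_rot: [-1.572, 0.002, -0.225]
force: [0.2, -0.1, -0.8]
gripper_width: 0.0095
```

```bash
python3 -m jog '[[0,0.004,0,0,0,0,1],[0,0.004,0,0,0,0,1],[0,0.004,0,0,0,0,1],[0,0.003,0,0,0,0,1],[0,0,0,0,0,0,1]]'
python3 -m jog '[[0,0.004,0,0,0,0,1],[0,0.004,0,0,0,0,1],[0,0.004,0,0,0,0,1],[0,0.003,0,0,0,0,1],[0,0,0,0,0,0,1]]'
```

```text
time: 32.2
tool_pos: [0.4712, -0.0184, 0.1274]
ee_rot: [-1.572, 0.002, -0.225]
force: [0.4, 0.4, -0.8]
gripper_width: 0.0093
time: 32.83
tool_pos: [0.4712, -0.0184, 0.1124]
ee_rot: [-1.572, 0.002, -0.225]
force: [0.1, 0.1, -0.8]
gripper_width: 0.0096
```

```bash
python3 -m jog '[[0,0.004,0,0,0,0,1],[0,0.004,0,0,0,0,1],[0,0.004,0,0,0,0,1],[0,0.003,0,0,0,0,1],[0,0,0,0,0,0,1]]'
python3 -m jog '[[0,0.002,0,0,0,0,1],[0,0.002,0,0,0,0,1],[0,0.001,0,0,0,0,1],[0,0,0,0,0,0,1],[0,0,0,0,0,0,1]]'
```

```text
time: 33.45
tool_pos: [0.4712, -0.0185, 0.0974]
ee_rot: [-1.572, 0.002, -0.225]
force: [0.1, 0.7, -0.5]
gripper_width: 0.0093
time: 34.08
tool_pos: [0.4712, -0.0185, 0.0927]
ee_rot: [-1.572, 0.002, -0.225]
force: [0.3, 0.1, -0.4]
gripper_width: 0.0094
```

```bash
python3 -m jog '[[0,0.0006,0,0,0,0,1],[0,0.0006,0,0,0,0,1],[0,0.0006,0,0,0,0,1],[0,0,0,0,0,0,1],[0,0,0,0,0,0,1]]'
python3 -m jog '[[0,0.0005,0,0,0,0,1],[0,0.0005,0,0,0,0,1],[0,0,0,0,0,0,1],[0,0,0,0,0,0,1],[0,0,0,0,0,0,1]]'
```

```text
time: 34.7
tool_pos: [0.4713, -0.0185, 0.0911]
ee_rot: [-1.571, 0.001, -0.225]
force: [0.1, 1.2, 4.1]
gripper_width: 0.0098
time: 35.33
tool_pos: [0.4714, -0.0184, 0.0911]
ee_rot: [-1.571, 0.001, -0.225]
force: [-2.0, 1.8, 10.4]
gripper_width: 0.0093
```

The foot is home on the board (stopped at TCP z 0.0911, predicted 0.0915). Release and lift clear.

```bash
python3 -m jog '[[0,-0.0008,0,0,0,0,0.7],[0,0,0,0,0,0,0.5],[0,0,0,0,0,0,0.4],[0,0,0,0,0,0,0.4],[0,0,0,0,0,0,0.4]]'
python3 -m jog '[[0,-0.01,0,0,0,0,0.4],[0,-0.02,0,0,0,0,0.4],[0,-0.03,0,0,0,0,0.4],[0,-0.03,0,0,0,0,0.4],[0,-0.03,0,0,0,0,0.4]]'
python3 -m jog '[[-0.03,-0.02,0,0,0,0,0.4],[-0.04,0,0,0,0,0,0.4],[0,0,0,0,0,0,0.4],[0,0,0,0,0,0,0.4],[0,0,0,0,0,0,0.4]]'
python3 - <<'E'
from h import *
s=robot.sense();im=snap('wrist','w12.png');a=snap('side','side12.png');c=snap('scene','scene12.png')
# measured panel outline vs expected home pose
S=np.array([.5012,-.0246,-.225]);Rs=R.from_euler('z',S[2]);ctr=np.array([.4713,-.0184,0])
P=np.array([(x,y,z) for z,w in((.108,.03),(.128,.02)) for x in(-.005,.005) for y in(w,-w)])
for n in('wrist','side','scene'): print(n,proj(n,Rs.apply(P)+ctr,s if n=='wrist' else None).round(0).tolist())
hsv=cv2.cvtColor(im,cv2.COLOR_BGR2HSV)
m=((hsv[...,2]>70)&(hsv[...,0]<30)&(hsv[...,1]>25)).astype(np.uint8)
q=proj('wrist',Rs.apply([(0,0,.128)])+ctr,s)[0].astype(int)
for r in range(q[1]-50,q[1]+60,10): print(r,im[r,q[0]-30:q[0]+31:6,2].tolist())
E
```

```text
time: 35.95
tool_pos: [0.4712, -0.0185, 0.0905]
ee_rot: [-1.572, 0.002, -0.225]
force: [-0.1, -0.3, 0.3]
gripper_width: 0.0255
time: 36.58
tool_pos: [0.4714, -0.0184, 0.2124]
ee_rot: [-1.572, 0.001, -0.225]
force: [0.5, 0.2, 0.4]
gripper_width: 0.0257
time: 37.2
tool_pos: [0.4043, -0.0031, 0.2309]
ee_rot: [-1.572, 0.001, -0.225]
force: [-0.5, 0.6, -0.2]
gripper_width: 0.0257
wrist [[397.0, 188.0], [392.0, 266.0], [410.0, 189.0], [405.0, 266.0], [403.0, 207.0], [399.0, 262.0], [417.0, 207.0], [413.0, 262.0]]
side [[312.0, 216.0], [314.0, 234.0], [316.0, 216.0], [318.0, 233.0], [312.0, 214.0], [313.0, 225.0], [316.0, 214.0], [317.0, 225.0]]
scene [[325.0, 214.0], [300.0, 208.0], [323.0, 216.0], [299.0, 210.0], [321.0, 205.0], [304.0, 202.0], [319.0, 208.0], [303.0, 204.0]]
184 [117, 117, 156, 153, 157, 87, 246, 249, 239, 251, 245]
194 [160, 155, 152, 154, 199, 200, 241, 246, 247, 249, 239]
204 [139, 162, 162, 153, 160, 152, 160, 243, 247, 246, 246]
214 [138, 138, 162, 163, 159, 255, 255, 247, 247, 244, 242]
224 [151, 143, 162, 162, 181, 255, 255, 254, 247, 240, 211]
234 [124, 152, 170, 163, 208, 254, 255, 254, 247, 239, 108]
244 [88, 103, 175, 164, 244, 255, 254, 253, 246, 237, 134]
254 [132, 95, 170, 204, 255, 254, 253, 249, 243, 243, 252]
264 [187, 188, 198, 255, 255, 239, 246, 245, 242, 246, 249]
274 [60, 60, 56, 66, 62, 64, 61, 64, 57, 61, 61]
284 [60, 58, 54, 57, 65, 60, 59, 60, 64, 58, 59]
```

No picture views are left, so I make the last check by image difference against the starting pictures.

```bash
python3 - <<'E'
from h import *
S=np.array([.5012,-.0246,-.225]);Rs=R.from_euler('z',S[2]);ctr=np.array([.4713,-.0184,0])
P=np.array([(x,y,z) for z,w in((.078,.03),(.108,.03),(.108,.02),(.128,.02)) for x in(-.005,.005) for y in(w,-w)])
for n,box in(('side',(285,195,365,275)),('scene',(260,190,350,285))):
    a=cv2.imread(f'pics/{n}0.png');b=cv2.imread(f'pics/{n}12.png')
    d=cv2.absdiff(a,b).max(2); m=(d>45).astype(np.uint8); x0,y0,x1,y1=box; mm=np.zeros_like(m);mm[y0:y1,x0:x1]=m[y0:y1,x0:x1]
    q=proj(n,Rs.apply(P)+ctr).astype(np.float32); h=np.zeros_like(m);cv2.fillConvexPoly(h,cv2.convexHull(q.round().astype(int)),1)
    c,l,s_,_=cv2.connectedComponentsWithStats(mm)
    print(n,'predicted box',q.min(0),q.max(0),'overlap',int((h&mm).sum()),'of',int(h.sum()),'blobs',[t.tolist() for t in s_[1:] if t[4]>8])
s=robot.sense();print(s['force'],s['time'])
E
```

```text
side predicted box [311.9033  213.58107] [317.7647  241.41898] overlap 147 of 158 blobs [[311, 213, 8, 29, 171]]
scene predicted box [298.54373 201.6703 ] [324.91547 227.76437] overlap 438 of 568 blobs [[306, 203, 10, 2, 12], [300, 206, 27, 36, 657], [318, 239, 2, 7, 13]]
[-0.49813868 -0.05934171 -0.49411043] 37.35
```

```bash
python3 -c "from bench import robot; print(robot.close_job())"
```

```text
the job is handed in; nothing more can be done
None
```

I fitted the plywood panel into the display and handed the job in at about 37 s of the 67 s allowed. I picked it up flat across its width and leaned it on the rest tab up. I then let go, gripped it again through its thickness from above, and slid it down between the posts. `close_job` gives no verdict, so the result below rests on my own checks.

**On the rest:** a picture after letting go showed the panel leaning with its foot on the ledge and the fingers well clear.

**In the display:** the panel went down with no measurable side force. It met the base board at TCP height 91.1 mm, against 91.5 mm predicted, with about 10 N of contact. I then released it and lifted clear.

**Last check:** I had used all 12 picture views, so I compared images in code. In the side picture, the only change around the display was a patch matching the home pose to within about 1 px. The scene picture agreed more roughly: the panel patch was there, about 77% of the predicted area, and was larger and extended further down. I put that, and two small specks beside it, down to shadow but did not check. Neither picture showed any sign that the small bottles had moved.

**What failed or disagreed:**
- **Wrist limits:** my first move to tilt the panel onto the rest ran into them. I had to swing the wrist round, once on the way in and once on the way out.
- **Display position:** the side and wrist cameras differed by about 5 mm along the slot. I settled it by measuring the panel against the post from close up.

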